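# Grade the mandrels in the ring gauge and close it up

## Task

Grade the mandrels that are on the mat, longest first: slide each one level, nose first, along the row of gauge rings from the big end until a ring stops it, let it rest against that ring a moment, draw it back out, and lay it flat inside the tray that carries a ring like the one that stopped it, between the lips and not overhanging the end, nose towards that ring. When all are stored, close the gauge by seating the mouth guard fully down on the flatted post with its plate across the mouth of the first ring, and leave the other things on the worktop where they are.

Things in the scene. Friction and masses are not known exactly. Their poses are not given: they have to be found in the camera images.
- gauge: Fixed ring gauge: base plate 12 mm thick (x -55..115, y -43..120 mm) with four upright steel rings in a row along +x on one level axis 80 mm above the worktop. Bores 40, 32, 24, 16 mm; each ring 10 mm thick, wall 8 mm; front faces at x = 0, 28, 56, 84 mm. Parts enter at the big end, moving along +x. Origin: on the worktop under the first ring's front face; z up.
- gauge_ring1 (a point): Centre of the front (-x) face of ring 1 of the gauge, counted from the mouth (bore 40 mm), 80 mm above the worktop; x along the row.
- gauge_ring2 (a point): Centre of the front (-x) face of ring 2 of the gauge, counted from the mouth (bore 32 mm), 80 mm above the worktop; x along the row.
- gauge_ring3 (a point): Centre of the front (-x) face of ring 3 of the gauge, counted from the mouth (bore 24 mm), 80 mm above the worktop; x along the row.
- gauge_ring4 (a point): Centre of the front (-x) face of ring 4 of the gauge, counted from the mouth (bore 16 mm), 80 mm above the worktop; x along the row.
- gauge_post (a point): Foot of the gauge's upright D-section steel post, on the base plate 12 mm above the worktop, 90 mm to the +y side of the row and 14 mm before the first ring. 45 mm tall above the plate, 26 mm diameter, one flat 7 mm from the axis facing the gauge's +x; the top 3 mm tapers.
- guard: Loose grey guard, 0.22 kg: block 46 x 46 x 50 mm with a vertical D-bore right through (28.4 mm dia., flat 8.2 mm from the axis on its +x side, 1.2 mm clearance) and a 4 mm plate out to 119 mm in its -y, 92 mm high. Origin: bore axis at the block's underside; z up. Seated, its axes are parallel to the gauge's and the plate stands across the first ring's mouth.
- mandrel_long: The long mandrel (200 mm overall), about 0.5 kg: square steel head 40 x 40 mm, 50 mm long, with a round light stem 150 mm long on the middle of its front, thinner than the head (the gauge shows how thick). Origin: centre of the head, near the centre of mass; x along the stem to the nose. It lies on a face of its head, stem level. May be absent.
- mandrel_long_nose (a point): Centre of the flat nose of the long mandrel, 175 mm from the head's centre along x; the nose edge has a 2.5 mm chamfer.
- mandrel_mid: The mid mandrel (180 mm overall), about 0.5 kg: square steel head 40 x 40 mm, 50 mm long, with a round light stem 130 mm long on the middle of its front, thinner than the head (the gauge shows how thick). Origin: centre of the head, near the centre of mass; x along the stem to the nose. It lies on a face of its head, stem level. May be absent.
- mandrel_mid_nose (a point): Centre of the flat nose of the mid mandrel, 155 mm from the head's centre along x; the nose edge has a 2.5 mm chamfer.
- mandrel_short: The short mandrel (160 mm overall), about 0.5 kg: square steel head 40 x 40 mm, 50 mm long, with a round light stem 110 mm long on the middle of its front, thinner than the head (the gauge shows how thick). Origin: centre of the head, near the centre of mass; x along the stem to the nose. It lies on a face of its head, stem level. May be absent.
- mandrel_short_nose (a point): Centre of the flat nose of the short mandrel, 135 mm from the head's centre along x; the nose edge has a 2.5 mm chamfer.
- tray_ring2: Fixed white tray 240 x 78 mm for mandrels that gauge ring 2 stops: at its far (+x) end stands a ring like that one (bore 32 mm), near face at x = 113 mm. Origin: centre of its underside; x towards the ring, z up. Floor 6 mm above the origin, lips 8 mm above the floor, 66 mm between them. A mandrel fits with its head centred near x = -80 mm, nose to the ring.
- tray_ring3: Fixed white tray 240 x 78 mm for mandrels that gauge ring 3 stops: at its far (+x) end stands a ring like that one (bore 24 mm), near face at x = 113 mm. Origin: centre of its underside; x towards the ring, z up. Floor 6 mm above the origin, lips 8 mm above the floor, 66 mm between them. A mandrel fits with its head centred near x = -80 mm, nose to the ring.
- tray_ring4: Fixed white tray 240 x 78 mm for mandrels that gauge ring 4 stops: at its far (+x) end stands a ring like that one (bore 16 mm), near face at x = 113 mm. Origin: centre of its underside; x towards the ring, z up. Floor 6 mm above the origin, lips 8 mm above the floor, 66 mm between them. A mandrel fits with its head centred near x = -80 mm, nose to the ring.
- mat: Fixed rubber mat 320 x 320 x 4 mm on which the mandrels lie at the start, heads towards the robot; origin at the centre of its underside.
- fairing: Bystander: loose white nylon strut fairing, 100 mm chord, 75 mm high, standing on end; origin at its underside.
- coupler_1: Bystander: loose blue anodized quick coupler standing upright, 34 mm diameter, 68 mm high; origin at its underside.
- coupler_2: Bystander: a second coupler like coupler_1.
- manifold_block: Bystander: loose aluminium manifold block 90 x 45 x 35 mm with four brass ports; origin at its underside.
Things that resemble listed ones, but are neither listed nor needed, are in the scene too. What is shaped like the mandrel_mid but pink is not meant.

How it is judged:
By the outcome, as a careful person would: the job done as asked, in the order asked, and still so for the second after the job is handed in, with the robot touching nothing.
Of mandrel_long, mandrel_mid, mandrel_short only 2 to 3 are there at a start; the rules pass over those that are not, and their reading is None.
At some moment in a run one of mandrel_long, mandrel_mid, mandrel_short, guard may be knocked a few centimetres aside while the robot is not near it.
Once in a run the grip may slacken for a moment while it holds something.
It also fails if it takes over 210 s, if anything falls off the work surface, if the arm or the gripper's body presses on something with over 40 N, if the wrist force passes 120 N, or if a joint passes its speed limit or range.

## Robot

A 6-joint arm with a two-finger parallel gripper is mounted at the origin on the work surface. World frame = base frame: x ahead of the robot, y to its left, z up, the work surface at z = 0. Lengths are in mm, angles in rad, forces in N, time in s.
With the tool pointing down it reaches from about 275 to 1000 mm from the base axis. Payload 8.4 kg.
Tool frame: the origin (TCP) lies at the very end of the fingers, on their centre line; the grasp point (between the pads) lies 19 mm behind it; z points along the fingers, y is the line along which they close (so a half turn about z gives the same grasp; the last joint's range is limited). The gripper opens to 85 mm and grips with 20 to 120 N. Pads are 22 mm wide; open, the fingers measure 114 mm over their backs; the gripper's body (76 mm by 85 mm) begins 54 mm behind the grasp point. The pads swing forward as they close: fully open they stand 13 mm farther back than shut.
Start: joints at [-1.226, 0.353, 1.633, -0, 1.155, -0.002], TCP at [212.43, -587.794, 231.281] pointing down, gripper open.
Joint ranges: [-2.63, 2.63], [-0.92, 2.1], [0.06, 2.66], [-1.3, 4.44], [0, 2.69], [-3.02, 3.02]. Speed limits (rad/s): [2.22, 2.22, 2.79, 3.14, 3.14, 3.14].

## Interface

Orientations are given as [roll, pitch, yaw] about the fixed x, y, z axes, in that order (R = Rz(yaw) Ry(pitch) Rx(roll)).
In Python, from rig import r, vision gives the robot as it stands. The module is installed in compiled form; this text tells all that it offers.
- The arm moves only by the tool play_rows, never from a script. Its argument "steps" is a list of rows, each an object with "delta_pos": the shift along the tool's x, y, z in cm, a list of three; "yaw": the turn about the tool's z in rad; "jaw": the opening in per cent of the stroke, from 0 (shut) to 100 (fully open). A call has exactly 8 rows; each row is the pose to reach, as a shift and turn from the pose commanded when the call began, along the tool's axes at that moment; what a row does not reach only later rows make up. A row lasts 1/10 s, in which the tool goes at most 50 mm and 8.59 degrees, less where a joint would pass 70% of its speed; a pose out of reach is approached as far as the arm can. A call with a gripper value outside its range is refused whole. The fingers move at their own pace and stop on an object; "grip_force" is the grip in N (left out, the last holds). Time passes only in rows, so rows that repeat a pose let the fingers close, or fill a call up. It gives the time, the measured TCP pose, the force, the opening and the grip force at its end, in the units of the state.
- r.sense(): the state, without advancing time (a new reading comes with each control period).
- vision.grab_frame(name): name is "side" or "top" or "wrist"; returns (picture, depth): 384x512x3 uint8, red, green, blue; 384x512 float32, mm along the optical axis (not along the pixel's ray), 0 where there is no reading.
- vision.calibration(name): a dict with "mtx" (3x3 intrinsics, pixels), "k1" (the pictures are not rectified: a ray, as slopes to the right and down, at radius r is drawn at 1 + k1 r^2 times it, then the intrinsics apply), "extrinsics" (4x4, takes a point from camera to world coordinates). Camera axes: x right, y down, z forward; pixel columns grow to the right and rows downward; lengths in mm; the calibration is good to about 2 mm. A picture is of the moment at which its call begins: read the wrist's pose just before it. calibration takes no time and is no camera call; for the wrist camera it gives the pose at the moment of the call.
- r.sign_off(): hands the job in; it is judged then, once.
Trained networks look in the newest picture that a camera, given by its name, has taken for a name from the list of things; names that differ only in an ending like _2 or _b are one class to them, and where a whole thing is asked for, a point or a joint stands for the part that bears it (a point fixed in the world has none). Each returns a list of dicts, best first, with "conf" (0 to 1); they miss things now and then, are a little off and sometimes report something else, mostly with a low value. They report only what shows in the picture. A call takes as long as a camera call. They do not tell look-alikes from the thing itself.
- vision.cut_out(camera, thing): "region" (384x512 bool, what is visible of it) and "uv" ([column, row] in pixels, amid what is visible of it).
- vision.landmark_of(camera, thing): "uv" ([column, row] in pixels: a listed point, or the origin of a listed thing).
The state is a dict: "clock": time; "qpos": joint angles; "qvel": joint speeds; "joint_efforts": joint torques, N m; "eef_pos": TCP position; "tcp_rot": TCP orientation; "contact_force": force on the tool from outside, world axes, zero at the start; "wrist_torque": the same for the moment, N m; "opening": opening from 0.0 (shut) to 1.0 (fully open); "grasp_force": force on a finger pad.
Only numpy, scipy, OpenCV 4.12 (cv2) and the standard library are available. Lean on these libraries where they do the work, as an engineer would, in place of code of your own. Each camera call takes 0.05 s, during which the arm holds its last target. There are 200 camera calls.

## Working session

There is one attempt and no reset: what is moved stays moved. The work goes in short steps, Python scripts to look and compute and a tool call to move; the robot and the scene stay as the last step left them, time stands still between calls to the robot, and variables do not carry over. Pictures are saved under pics/ and viewed, at most 14 in all, crops included, and the job is handed in when it is done.

Besides the shell and the picture viewer there is one more tool, called after "Emit:" as name(argument=value, ...) on one line, values as JSON. play_rows: Moves the arm, as the interface text tells. Its arguments: {"type":"object","properties":{"steps":{"type":"array"},"grip_force":{"type":"number"}},"required":["steps"]}

```bash
mkdir -p pics; cat > h.py <<'E'
import numpy as np, cv2, json
from rig import r, vision
def save(n,name,img=None):
    p,d=vision.grab_frame(n) if img is None else img
    cv2.imwrite('pics/'+name,cv2.cvtColor(p,cv2.COLOR_RGB2BGR)); return p,d
def ray(c,u,v):
    K=np.array(c['mtx']);k=c['k1'];x=(u-K[0,2])/K[0,0];y=(v-K[1,2])/K[1,1]
    rd=np.hypot(x,y);rr=rd+0.0
    for _ in range(30): rr=rd/(1+k*rr*rr)
    s=rr/np.where(rd==0,1,rd); return x*s,y*s
def cloud(c,d):
    v,u=np.mgrid[0:384,0:512]; x,y=ray(c,u.astype(float),v.astype(float))
    P=np.stack([x*d,y*d,d],-1); E=np.array(c['extrinsics'])
    W=P@E[:3,:3].T+E[:3,3]; W[d<=0]=np.nan; return W
def onz(c,u,v,z):
    x,y=ray(c,float(u),float(v));E=np.array(c['extrinsics']);dr=E[:3,:3]@[x,y,1];o=E[:3,3]
    return o+dr*(z-o[2])/dr[2]
def proj(c,P):
    E=np.array(c['extrinsics']);p=E[:3,:3].T@(np.array(P,float)-E[:3,3]);x,y=p[:2]/p[2]
    f=1+c['k1']*(x*x+y*y);K=np.array(c['mtx']);return K[0,0]*x*f+K[0,2],K[1,1]*y*f+K[1,2]
E
python3 - <<'E'
from h import *
s=r.sense(); print(s)
for n in ['top','side','wrist']:
    p,d=save(n,n+'0.png'); c=vision.calibration(n); np.savez(n+'0.npz',p=p,d=d)
    print(n,np.round(c['extrinsics'],3).tolist(),np.round(c['mtx'],1).tolist(),c['k1'])
    W=cloud(c,d)
    for t in ['gauge','gauge_ring1','gauge_ring4','gauge_post','guard','mandrel_long','mandrel_mid','mandrel_short','mandrel_long_nose','mandrel_mid_nose','mandrel_short_nose','tray_ring2','tray_ring3','tray_ring4','mat'] if n!='wrist' else []:
        for o in vision.landmark_of(n,t)[:3]:
            u,v=o['uv'];w=W[int(np.clip(round(v),0,383)),int(np.clip(round(u),0,511))]
            print(n,t,round(o['conf'],2),np.round([u,v]),np.round(w))
E
```

```text
{'clock': 0.0, 'qpos': array([-1.22638230e+00,  3.53634703e-01,  1.63413772e+00, -1.81262862e-05,
        1.15521860e+00, -2.37023734e-03]), 'qvel': array([ 1.08395302e-05,  3.55171847e-04,  2.88899342e-04,  5.53748495e-04,
        5.79550827e-04, -8.06234066e-04]), 'joint_efforts': array([ 3.51218223e-03, -6.05239320e+01, -3.42066193e+01,  1.99487604e-04,
        9.49419133e-03,  2.25404612e-06]), 'eef_pos': array([ 212.27081747, -587.33423548,  230.56855192]), 'tcp_rot': array([-3.14019424e+00,  1.32586669e-05,  3.46791604e-01]), 'contact_force': array([ 0.15750357, -0.08491715, -0.17672132]), 'wrist_torque': array([ 0.0005074 , -0.03285235,  0.02837085]), 'grasp_force': 0.0, 'opening': 0.9976427450337029}
top [[-0.015, -0.983, 0.184, 237.241], [-1.0, 0.017, 0.01, -38.093], [-0.012, -0.184, -0.983, 1458.293], [0.0, 0.0, 0.0, 1.0]] [[401.4, 0.0, 251.2], [0.0, 401.4, 196.4], [0.0, 0.0, 1.0]] -0.046560019802268864
top gauge 0.5 [338. 206.] [ 468. -341.    8.]
top gauge 0.38 [190. 175.] [595. 203.   4.]
top gauge 0.25 [154. 142.] [704. 325.  71.]
top gauge_ring1 0.86 [259. 125.] [752. 
[... 3013 characters left out ...]
ring2 0.62 [279. 199.] [ 475. -172.    9.]
side tray_ring3 0.92 [303. 175.] [ 480. -332.    9.]
side tray_ring3 0.8 [295. 188.] [ 463. -249.   10.]
side tray_ring3 0.62 [279. 199.] [ 475. -172.    9.]
side tray_ring4 0.92 [303. 175.] [ 480. -332.    9.]
side tray_ring4 0.8 [295. 188.] [ 463. -249.   10.]
side tray_ring4 0.62 [279. 199.] [ 475. -172.    9.]
side mat 0.85 [171. 297.] [463. 301.  31.]
side mat 0.75 [163. 249.] [611. 182.   5.]
side mat 0.63 [134. 269.] [589. 293.  38.]
wrist [[0.338, -0.909, -0.242, 274.566], [-0.941, -0.327, -0.085, -565.54], [-0.002, 0.257, -0.966, 373.593], [0.0, 0.0, 0.0, 1.0]] [[323.0, 0.0, 246.9], [0.0, 323.0, 184.6], [0.0, 0.0, 1.0]] -0.04686095321173241
```

```bash
python3 - <<'E'
import cv2
a=cv2.imread('pics/top0.png')[90:340,110:370]; b=cv2.imread('pics/side0.png')
cv2.imwrite('pics/top0c.png',cv2.resize(a,None,fx=2.4,fy=2.4*.999,interpolation=2)[:600])
cv2.imwrite('pics/side0c.png',cv2.resize(b[120:384,60:400],None,fx=2.2,fy=2.2,interpolation=2))
E
```

```text
(no output)
```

View pics/top0c.png

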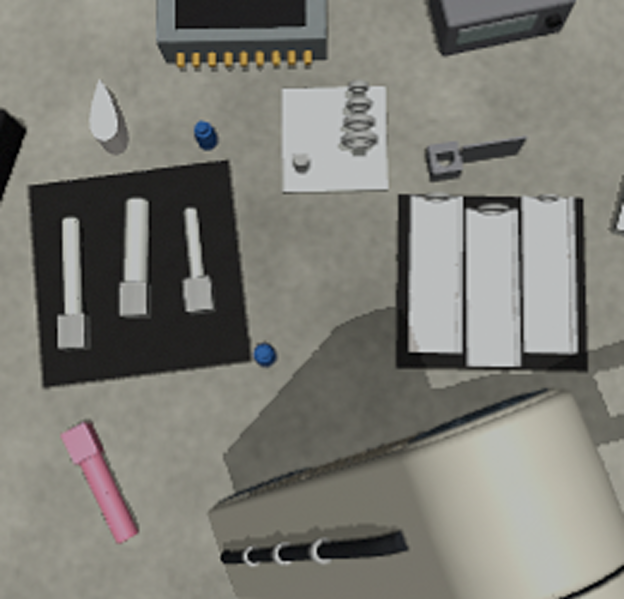

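View pics/side0c.png

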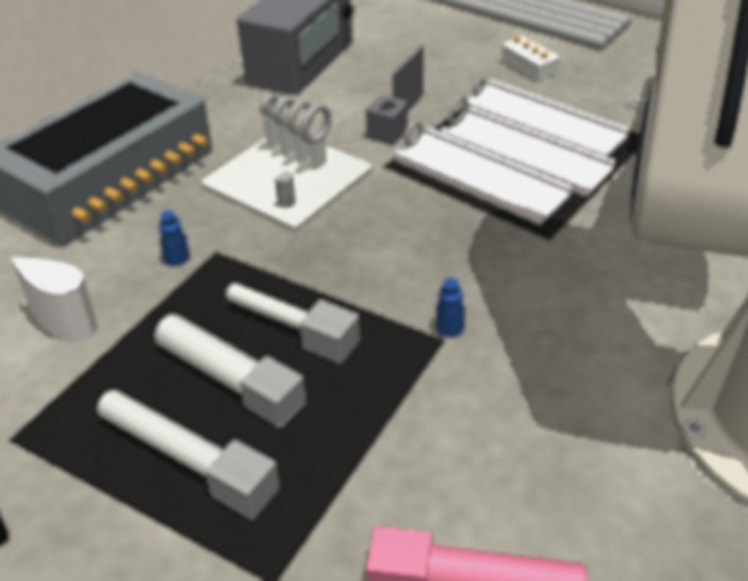

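The top view shows all three mandrels on the mat, from left to right long, mid and short. The gauge is at crop (335,140), the guard at (450,160), the three trays at (490,285), and the pink decoy at (100,480). The side view agrees. Next I'll move the wrist camera over the gauge.

Emit:
play_rows(steps=[{"delta_pos":[3.5,-2.2,-0.2],"yaw":0.05,"jaw":100},{"delta_pos":[7.3,-4.7,-0.4],"yaw":0.1,"jaw":100},{"delta_pos":[11.2,-7.3,-0.6],"yaw":0.15,"jaw":100},{"delta_pos":[15.2,-9.8,-0.8],"yaw":0.2,"jaw":100},{"delta_pos":[19.2,-12.4,-1],"yaw":0.25,"jaw":100},{"delta_pos":[23.2,-15,-1.5],"yaw":0.3,"jaw":100},{"delta_pos":[27.2,-17.6,-2],"yaw":0.347,"jaw":100},{"delta_pos":[31.2,-20.2,-2],"yaw":0.347,"jaw":100}])

```text
clock: 2.45
eef_pos: [438.5, -290.4, 252.2]
tcp_rot: [3.141, -0.001, -0.002]
contact_force: [0.4, -0.7, -0.5]
opening: 1.0
grasp_force: 0.0
```

Emit:
play_rows(steps=[{"delta_pos":[3,-3.5,0],"yaw":0,"jaw":100},{"delta_pos":[6,-7,0],"yaw":0,"jaw":100},{"delta_pos":[9,-10.5,0],"yaw":0,"jaw":100},{"delta_pos":[12,-14,0],"yaw":0,"jaw":100},{"delta_pos":[15,-17.5,0],"yaw":0,"jaw":100},{"delta_pos":[17.5,-21,0],"yaw":0,"jaw":100},{"delta_pos":[19,-23,0],"yaw":0,"jaw":100},{"delta_pos":[19.5,-23.5,0],"yaw":0,"jaw":100}])

```text
clock: 3.25
eef_pos: [633.6, -54.4, 251.1]
tcp_rot: [-3.141, -0.0, 0.002]
contact_force: [-0.2, -0.4, -0.1]
opening: 1.003
grasp_force: 0.0
```

```bash
cat > m1.py <<'E'
from h import *
s=r.sense();print(s['clock'],s['eef_pos'],s['tcp_rot'])
c=vision.calibration('wrist');p,d=save('wrist','w1.png');W=cloud(c,d)
np.savez('w1.npz',W=W,p=p)
import sys
for t in ['gauge_ring1','gauge_post','guard']:
    for o in vision.landmark_of('wrist',t)[:4]:
        print(t,round(o['conf'],2),np.round(o['uv']),np.round(onz(c,*o['uv'],80 if 'ring' in t else 12 if 'post' in t else 0)))
E
python3 m1.py
```

```text
3.25 [633.56085563 -54.37295965 251.05703583] [-3.14108594e+00 -3.44862890e-04  2.42485929e-03]
gauge_ring1 0.91 [248. 105.] [694. -54.  80.]
gauge_ring1 0.79 [249.  39.] [752. -55.  80.]
gauge_ring1 0.76 [249. 133.] [667. -55.  80.]
gauge_ring1 0.74 [254.  74.] [722. -60.  80.]
gauge_post 0.83 [172. 139.] [654.  36.  12.]
guard 0.63 [356. 137.] [ 655. -186.    0.]
```

View pics/w1.png

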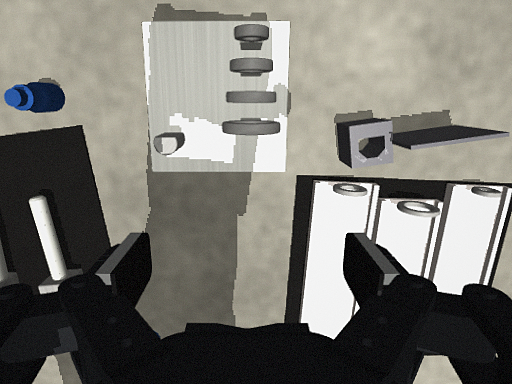

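The wrist view shows the four gauge rings at columns 248-254, the post at (168,143), the guard at (365,143) and the tray rings at (350,187), (418,208) and (487,190). I'll fit the geometry from the depth data.

```bash
cat > m2.py <<'E'
from h import *
z=np.load('w1.npz');W=z['W'];p=z['p'].astype(int)
v,u=np.mgrid[0:384,0:512]
X,Y,Z=W[...,0],W[...,1],W[...,2]
# base plate
m=(abs(Z-12)<4)&(u>135)&(u<295)&(v>15)&(v<178)&(X<800)
m=cv2.morphologyEx(m.astype(np.uint8),cv2.MORPH_OPEN,np.ones((3,3)))>0
P=np.float32(np.c_[X[m],Y[m]]);print('plate',m.sum(),cv2.minAreaRect(P),'z',np.median(Z[m]))
print('pct',np.percentile(P,[0.5,99.5],axis=0).round(1))
# rings
g=(Z>50)&(u>215)&(u<285)&(v>15)&(v<140)
for x0 in np.arange(640,790,4):
    k=g&(X>=x0)&(X<x0+4)
    if k.sum()>5: print(x0,k.sum(),'zmax',np.percentile(Z[k],98).round(1),'y',Y[k].min().round(1),Y[k].max().round(1),((Y[k].min()+Y[k].max())/2).round(1))
# post top
k=(Z>50)&(u>145)&(u<195)&(v>120)&(v<165);Pp=np.float32(np.c_[X[k],Y[k]]);print('post',k.sum(),Pp.mean(0),np.ptp(Pp,axis=0),np.median(Z[k]))
# guard block top
k=(abs(Z-50)<5)&(u>325)&(u<400)&(v>105)&(v<175);print('guard',k.sum(),cv2.minAreaRect(np.float32(np.c_[X[k],Y[k]])))
k=(Z>80)&(u>385)&(v>110)&(v<155)
Q=np.c_[X[k],Y[k]]; 
if k.sum()>5:
  print('gplate',k.sum(),Q.mean(0),cv2.minAreaRect(np.float32(Q)),np.median(Z[k]))
# tray rings
for a,b,c0,d0 in [(325,375,178,202),(392,445,192,222),(462,512,178,202)]:
    k=(Z>18)&(Z<60)&(u>a)&(u<b)&(v>c0)&(v<d0)&(X>560)
    print('tray',k.sum(),'x',np.percentile(X[k],[2,98]).round(1),'y',np.percentile(Y[k],[2,98]).round(1),'w',np.ptp(np.percentile(Y[k],[1,99])).round(1),'z',np.percentile(Z[k],98).round(1))
E
python3 m2.py
```

```text
plate 17923 ((699.1707153320312, -18.24993896484375), (163.55270385742188, 169.96849060058594), 89.93743133544922) z 11.768874014378525
pct [[614.8 -98.9]
 [783.6  61.9]]
668 201 zmax 108.0 y -83.9 -29.8 -56.8
672 252 zmax 108.3 y -83.6 -30.0 -56.8
676 355 zmax 107.7 y -83.8 -30.0 -56.9
696 162 zmax 103.8 y -79.4 -34.1 -56.7
700 249 zmax 104.0 y -79.2 -34.1 -56.7
704 148 zmax 104.2 y -79.1 -34.3 -56.7
724 318 zmax 100.1 y -76.5 -36.9 -56.7
728 209 zmax 100.6 y -76.3 -36.9 -56.6
732 116 zmax 99.9 y -76.2 -38.1 -57.1
748 7 zmax 91.7 y -69.6 -44.5 -57.0
752 341 zmax 96.1 y -72.1 -42.6 -57.3
756 166 zmax 96.7 y -72.1 -42.8 -57.5
760 92 zmax 95.8 y -72.1 -42.8 -57.5
post 408 [653.5085    31.645994] [19.553589 25.856953] 56.57635058209311
guard 1446 ((653.4210815429688, -190.4896697998047), (46.393009185791016, 54.03987121582031), 7.975889205932617)
gplate 662 [ 662.92103681 -253.73470265] ((662.7198486328125, -256.3194274902344), (5.323309898376465, 98.44002532958984), 8.461808204650879) 90.68646324743509
tray 289 x [593.3 600.4] y [-196.9 -155.2] w 52.6 z 47.4
tray 401 x [571.2 577.8] y [-278.6 -234.6] w 44.9 z 55.2
tray 198 x [590.  596.1] y [-357.4 -330.3] w 27.9 z 39.3
```

Emit:
play_rows(steps=[{"delta_pos":[-1.8,-4,0],"yaw":0,"jaw":100},{"delta_pos":[-3.7,-8.3,0],"yaw":0,"jaw":100},{"delta_pos":[-5.7,-12.7,0],"yaw":0,"jaw":100},{"delta_pos":[-7.7,-17.2,0],"yaw":0,"jaw":100},{"delta_pos":[-9.7,-21.7,0],"yaw":0,"jaw":100},{"delta_pos":[-11.7,-26.2,0],"yaw":0,"jaw":100},{"delta_pos":[-13.7,-30.6,0],"yaw":0,"jaw":100},{"delta_pos":[-15.4,-34.4,0],"yaw":0,"jaw":100}])

```text
clock: 4.25
eef_pos: [477.2, 287.5, 251.7]
tcp_rot: [-3.141, -0.0, -0.002]
contact_force: [0.8, -0.4, -0.6]
opening: 0.996
grasp_force: 0.0
```

```bash
cat > mand.py <<'E'
from h import *
# list mandrels seen by the wrist camera: bright on black mat
def mandrels(name='w2.png',box=(150,700,120,480)):
    c=vision.calibration('wrist');s=r.sense();p,d=save('wrist',name);W=cloud(c,d);np.savez('last.npz',W=W,p=p)
    X,Y,Z=W[...,0],W[...,1],W[...,2]
    print(s['clock'],s['eef_pos'].round(1),s['tcp_rot'].round(4))
    m=(Z>20)&(Z<60)&(X>box[0])&(X<box[1])&(Y>box[2])&(Y<box[3])&(p.min(2)>60)
    n,L,st,ce=cv2.connectedComponentsWithStats(m.astype(np.uint8))
    for i in range(1,n):
        if st[i,4]<400: continue
        k=L==i; P=np.c_[X[k],Y[k]]; H=k&(abs(Z-44)<2.5)&True
        # head top plane
        x0=P[:,0].min(); H=k&(Z>40.5)
        S=k&(X>np.median(X[H])+45)
        r_=cv2.minAreaRect(np.float32(np.c_[X[H],Y[H]]))
        print('comp',i,st[i].tolist(),'colour',p[k].mean(0).round(),'head',np.round(r_[0],1),np.round(r_[1],1),round(r_[2],1),'zh',np.median(Z[H]).round(1))
        if S.sum()>50:
            q=np.c_[X[S],Y[S]]; f=np.polyfit(q[:,0],q[:,1],1)
            w=[np.ptp(Y[S&(abs(X-xx)<2)]) for xx in np.linspace(q[:,0].min()+8,q[:,0].max()-8,12)]
            print('   stem yaw',np.degrees(np.arctan(f[0])).round(2),'y@head',np.polyval(f,r_[0][0]).round(1),'xmax',q[:,0].max().round(1),'width',np.median(w).round(1),'ztop',np.percentile(Z[S],90).round(1))
if __name__=='__main__':
    import sys; mandrels(sys.argv[1])
E
python3 mand.py w2.png
```

```text
4.25 [477.2 287.5 251.7] [-3.1415e+00 -4.0000e-04 -1.5000e-03]
comp 1 [232, 42, 36, 167, 5365] colour [205. 205. 199.] head [510.2 285.3] [ 39.8 177.3] 89.6 zh 42.9
   stem yaw 0.32 y@head 286.1 xmax 600.9 width 33.4 ztop 41.1
comp 2 [313, 58, 41, 148, 3441] colour [203. 202. 199.] head [451.1 188.8] [50.4 40.3] 6.2 zh 43.3
   stem yaw 6.23 y@head 190.7 xmax 585.8 width 17.7 ztop 33.1
comp 3 [143, 71, 51, 177, 4767] colour [230. 230. 226.] head [398.7 376.8] [50.1 40.6] 3.8 zh 43.8
   stem yaw 4.0 y@head 374.2 xmax 573.5 width 25.9 ztop 37.3
```

View pics/w2.png

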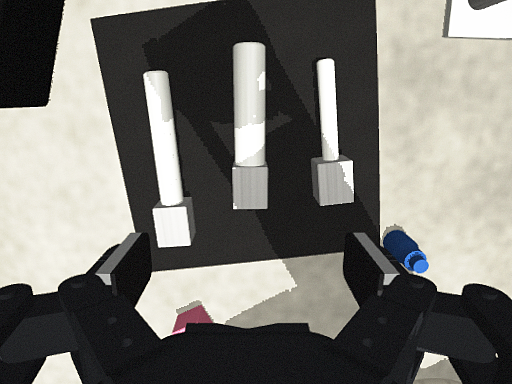

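The view shows long at (172,220), mid at (250,185) and short at (333,180). Their stem widths come to about 26.5, 35 and 18 mm, so I expect rings 3, 2 and 4. I'll grasp the long one first.

Emit:
play_rows(steps=[{"delta_pos":[-1,-1.2,1.8],"yaw":-0.01,"jaw":80},{"delta_pos":[-2.2,-2.5,4],"yaw":-0.02,"jaw":80},{"delta_pos":[-3.6,-4.2,7],"yaw":-0.035,"jaw":80},{"delta_pos":[-5.2,-6,10],"yaw":-0.05,"jaw":80},{"delta_pos":[-6.8,-7.8,13],"yaw":-0.06,"jaw":80},{"delta_pos":[-7.8,-8.9,15],"yaw":-0.068,"jaw":80},{"delta_pos":[-7.8,-8.9,15],"yaw":-0.068,"jaw":80},{"delta_pos":[-7.8,-8.9,15],"yaw":-0.068,"jaw":80}])

```text
clock: 5.1
eef_pos: [400.8, 375.3, 101.6]
tcp_rot: [3.141, 0.0, 0.067]
contact_force: [0.5, -0.1, -0.1]
opening: 0.805
grasp_force: 0.0
```

```bash
python3 mand.py w3.png
```

```text
5.1 [400.8 375.3 101.6] [3.1411e+00 1.0000e-04 6.7400e-02]
comp 1 [214, 0, 62, 241, 11235] colour [195. 195. 188.] head [398.7 377.1] [49.7 39.9] 3.7 zh 43.6
   stem yaw 3.24 y@head 377.7 xmax 527.0 width 25.9 ztop 37.2
comp 2 [349, 0, 87, 185, 11638] colour [207. 206. 203.] head [474.9 285.9] [109.7  40.5] 1.1 zh 43.2
   stem yaw 0.01 y@head 290.3 xmax 533.4 width 33.1 ztop 40.8
comp 4 [482, 70, 30, 116, 1955] colour [88. 88. 85.] head [446.2 208.6] [46.8  5.2] 13.9 zh 42.2
   stem yaw 5.33 y@head 197.7 xmax 499.3 width 1.4 ztop 23.4
```

Emit:
play_rows(steps=[{"delta_pos":[-0.1,-0.1,2],"yaw":0,"jaw":80},{"delta_pos":[-0.2,-0.2,4.5],"yaw":0,"jaw":80},{"delta_pos":[-0.2,-0.2,7],"yaw":0,"jaw":80},{"delta_pos":[-0.2,-0.2,8.7],"yaw":0,"jaw":80},{"delta_pos":[-0.2,-0.2,8.7],"yaw":0,"jaw":60},{"delta_pos":[-0.2,-0.2,8.7],"yaw":0,"jaw":30},{"delta_pos":[-0.2,-0.2,8.7],"yaw":0,"jaw":30},{"delta_pos":[-0.2,-0.2,8.7],"yaw":0,"jaw":30}], grip_force=90)

```text
clock: 5.95
eef_pos: [399.3, 378.3, 15.8]
tcp_rot: [-3.141, -0.002, 0.068]
contact_force: [0.6, -4.6, 6.4]
opening: 0.457
grasp_force: 91.9
```

Emit:
play_rows(steps=[{"delta_pos":[0,0,0],"yaw":0,"jaw":30},{"delta_pos":[0,0,-1],"yaw":0,"jaw":30},{"delta_pos":[0,0,-2.5],"yaw":0,"jaw":30},{"delta_pos":[0,0,-5],"yaw":0.01,"jaw":30},{"delta_pos":[0,0,-8],"yaw":0.03,"jaw":30},{"delta_pos":[0,0,-11],"yaw":0.05,"jaw":30},{"delta_pos":[0,0,-13],"yaw":0.067,"jaw":30},{"delta_pos":[0,0,-13],"yaw":0.067,"jaw":30}])

```text
clock: 6.75
eef_pos: [399.5, 379.6, 148.1]
tcp_rot: [-3.137, -0.004, 0.001]
contact_force: [0.7, 1.3, -5.8]
opening: 0.452
grasp_force: 91.8
```

```bash
cat > held.py <<'E'
from h import *
import sys
# held mandrel: relative to TCP (world axes)
def held(name):
    c=vision.calibration('wrist');s=r.sense();p,d=save('wrist',name);W=cloud(c,d);t=s['eef_pos'];R=W-t;np.savez('last.npz',W=W,p=p)
    print('t',s['clock'],t.round(1),s['tcp_rot'].round(4),'open',round(s['opening'],3),'F',s['contact_force'].round(1),'grip',s['grasp_force'])
    X,Y,Z=R[...,0],R[...,1],R[...,2]
    m=(abs(Y)<35)&(Z>-15)&(Z<50)&(X>-40)&(X<180)&(p.min(2)>60)
    for x0 in range(-30,130,10):
        k=m&(X>=x0)&(X<x0+10)
        if k.sum()>20: print(x0,k.sum(),'y %.1f..%.1f mid %.1f ztop %.1f'%(*np.percentile(Y[k],[2,98]),np.percentile(Y[k],[2,98]).mean(),np.percentile(Z[k],95)))
    return R,p
if __name__=='__main__': held(sys.argv[1])
E
python3 held.py w4.png
```

```text
t 6.75 [399.5 379.6 148.1] [-3.1372e+00 -4.3000e-03  7.0000e-04] open 0.452 F [ 0.7  1.3 -5.8] grip 91.79868936538696
-30 940 y -18.5..19.1 mid 0.3 ztop 28.5
-20 1983 y -18.6..19.1 mid 0.3 ztop 28.6
-10 2125 y -18.2..19.2 mid 0.5 ztop 28.8
0 2343 y -19.0..19.5 mid 0.3 ztop 29.0
10 3316 y -24.9..25.4 mid 0.3 ztop 36.5
20 3105 y -18.1..19.1 mid 0.5 ztop 28.3
30 1502 y -11.6..12.8 mid 0.6 ztop 21.6
40 1600 y -11.8..12.5 mid 0.4 ztop 21.7
50 1694 y -11.6..12.6 mid 0.5 ztop 21.7
60 1788 y -11.8..12.4 mid 0.3 ztop 21.8
70 1882 y -11.9..12.1 mid 0.1 ztop 21.9
80 2004 y -12.0..12.3 mid 0.2 ztop 21.9
90 2000 y -11.9..12.4 mid 0.3 ztop 21.9
100 46 y -13.0..12.8 mid -0.1 ztop 16.8
```

View pics/w4.png

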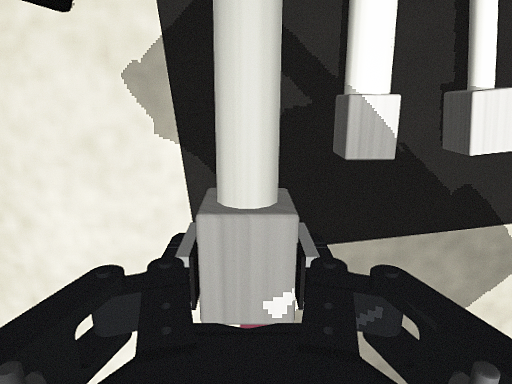

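The mandrel is held straight and level. I'll carry it to the gauge mouth.

Emit:
play_rows(steps=[{"delta_pos":[0.3,1.5,0],"yaw":0,"jaw":30},{"delta_pos":[0.8,5,0],"yaw":0,"jaw":30},{"delta_pos":[1.4,9.2,0],"yaw":0,"jaw":30},{"delta_pos":[2,13.6,0],"yaw":0,"jaw":30},{"delta_pos":[2.7,18,0],"yaw":0,"jaw":30},{"delta_pos":[3.4,22.4,0],"yaw":0,"jaw":30},{"delta_pos":[4,26.8,0],"yaw":0,"jaw":30},{"delta_pos":[4.7,31.2,0],"yaw":0,"jaw":30}])

```text
clock: 7.6
eef_pos: [443.8, 63.7, 143.0]
tcp_rot: [3.141, 0.003, 0.001]
contact_force: [1.1, 0.1, -5.5]
opening: 0.454
grasp_force: 92.0
```

Emit:
play_rows(steps=[{"delta_pos":[0.6,4,0],"yaw":0,"jaw":30},{"delta_pos":[1.2,7.5,0],"yaw":0,"jaw":30},{"delta_pos":[1.7,10.5,0.5],"yaw":0,"jaw":30},{"delta_pos":[1.9,12,2],"yaw":0,"jaw":30},{"delta_pos":[1.9,12.5,4.5],"yaw":0,"jaw":30},{"delta_pos":[1.9,12.5,6.8],"yaw":0,"jaw":30},{"delta_pos":[1.9,12.5,7.6],"yaw":0,"jaw":30},{"delta_pos":[1.9,12.5,7.6],"yaw":0,"jaw":30}])

```text
clock: 8.4
eef_pos: [462.6, -58.9, 66.7]
tcp_rot: [-3.141, 0.004, 0.001]
contact_force: [-0.6, 0.5, -6.3]
opening: 0.452
grasp_force: 91.9
```

```bash
python3 held.py w5.png|awk 'NR<3||NR%4==0'; python3 - <<'E'
from h import *
W=np.load('last.npz')['W'];X,Y,Z=W[...,0],W[...,1],W[...,2]
g=(Z>40)&(Z<115)&(X>640)&(X<790)
print(g.sum())
for x0 in range(640,790,5):
    k=g&(X>=x0)&(X<x0+5)
    if k.sum()>15: print(x0,k.sum(),Y[k].min().round(1),Y[k].max().round(1))
E
```

```text
t 8.4 [462.6 -58.9  66.7] [-3.1411e+00  4.3000e-03  9.0000e-04] open 0.452 F [-0.6  0.5 -6.3] grip 91.85937166213989
-30 889 y -18.4..19.3 mid 0.4 ztop 28.8
-10 2082 y -18.0..19.0 mid 0.5 ztop 28.8
30 1506 y -11.5..12.8 mid 0.6 ztop 21.4
70 1877 y -11.8..12.3 mid 0.2 ztop 21.2
0
```

Emit:
play_rows(steps=[{"delta_pos":[0,-0.1,-0.2],"yaw":0,"jaw":30},{"delta_pos":[0,-0.17,-0.47],"yaw":0,"jaw":30},{"delta_pos":[0,-0.17,-0.47],"yaw":0,"jaw":30},{"delta_pos":[0.5,-0.17,-0.47],"yaw":0,"jaw":30},{"delta_pos":[1,-0.17,-0.47],"yaw":0,"jaw":30},{"delta_pos":[1.5,-0.17,-0.47],"yaw":0,"jaw":30},{"delta_pos":[1.5,-0.17,-0.47],"yaw":0,"jaw":30},{"delta_pos":[1.5,-0.17,-0.47],"yaw":0,"jaw":30}])

```text
clock: 9.25
eef_pos: [479.5, -57.1, 72.8]
tcp_rot: [-3.142, 0.0, 0.001]
contact_force: [-0.4, -0.6, -6.0]
opening: 0.45
grasp_force: 92.0
```

```bash
python3 - <<'E'
from h import *
s=r.sense();print(s['eef_pos'],s['tcp_rot'])
p,d=save('side','s1.png');cv2.imwrite('pics/s1c.png',cv2.cvtColor(cv2.resize(p[140:280,140:290],None,fx=4,fy=4,interpolation=2),cv2.COLOR_RGB2BGR))
E
```

```text
[479.53223008 -57.13573132  72.80983507] [-3.14155054e+00  4.48341668e-04  8.58755007e-04]
```

View pics/s1c.png

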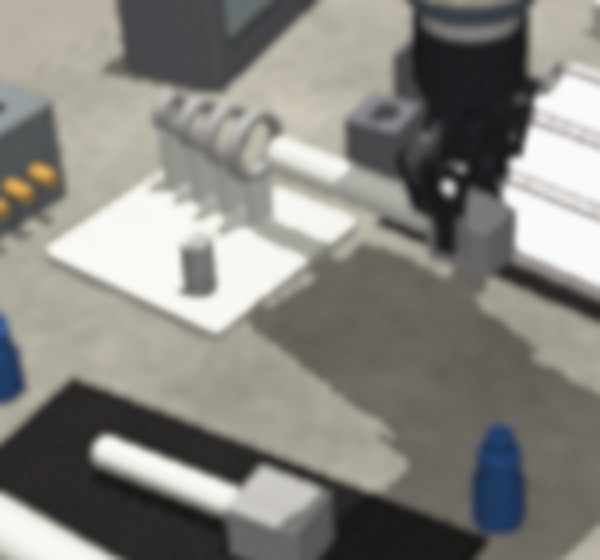

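The side view shows the nose at crop (275,150), lined up just before ring 1. I'll slide it in.

Emit:
play_rows(steps=[{"delta_pos":[0.5,0,0.1],"yaw":0,"jaw":30},{"delta_pos":[1.5,0,0.1],"yaw":0,"jaw":30},{"delta_pos":[2.5,0,0.1],"yaw":0,"jaw":30},{"delta_pos":[3.5,0,0.1],"yaw":0,"jaw":30},{"delta_pos":[4.5,0,0.1],"yaw":0,"jaw":30},{"delta_pos":[5.5,0,0.1],"yaw":0,"jaw":30},{"delta_pos":[6.2,0,0.1],"yaw":0,"jaw":30},{"delta_pos":[6.5,0,0.1],"yaw":0,"jaw":30}])

```text
clock: 10.1
eef_pos: [545.5, -57.1, 71.9]
tcp_rot: [3.142, -0.0, 0.001]
contact_force: [-0.4, 0.6, -5.2]
opening: 0.446
grasp_force: 96.8
```

Emit:
play_rows(steps=[{"delta_pos":[0.1,0,0],"yaw":0,"jaw":30},{"delta_pos":[0.2,0,0],"yaw":0,"jaw":30},{"delta_pos":[0.3,0,0],"yaw":0,"jaw":30},{"delta_pos":[0.4,0,0],"yaw":0,"jaw":30},{"delta_pos":[0.5,0,0],"yaw":0,"jaw":30},{"delta_pos":[0.6,0,0],"yaw":0,"jaw":30},{"delta_pos":[0.65,0,0],"yaw":0,"jaw":30},{"delta_pos":[0.65,0,0],"yaw":0,"jaw":30}])

```text
clock: 10.9
eef_pos: [551.1, -57.1, 72.0]
tcp_rot: [3.142, 0.0, 0.001]
contact_force: [-0.4, -0.5, -5.8]
opening: 0.447
grasp_force: 96.8
```

Emit:
play_rows(steps=[{"delta_pos":[0.1,0,0],"yaw":0,"jaw":30},{"delta_pos":[0.15,0,0],"yaw":0,"jaw":30},{"delta_pos":[0.2,0,0],"yaw":0,"jaw":30},{"delta_pos":[0.25,0,0],"yaw":0,"jaw":30},{"delta_pos":[0.3,0,0],"yaw":0,"jaw":30},{"delta_pos":[0.35,0,0],"yaw":0,"jaw":30},{"delta_pos":[0.35,0,0],"yaw":0,"jaw":30},{"delta_pos":[0.35,0,0],"yaw":0,"jaw":30}])

```text
clock: 11.7
eef_pos: [551.7, -57.1, 71.3]
tcp_rot: [-3.141, 0.005, 0.001]
contact_force: [-11.1, -1.7, -1.9]
opening: 0.447
grasp_force: 97.6
```

```bash
python3 held.py w6.png|awk 'NR<3||NR%2==0'; python3 - <<'E'
from h import *
W=np.load('last.npz')['W'];X,Y,Z=W[...,0],W[...,1],W[...,2]
g=(Z>20)&(Z<115)&(X>640)&(X<790)
print(g.sum())
for x0 in range(640,790,5):
    k=g&(X>=x0)&(X<x0+5)
    if k.sum()>15: print(x0,k.sum(),Y[k].min().round(1),Y[k].max().round(1))
E
```

```text
t 11.7 [551.7 -57.1  71.3] [-3.1413e+00  5.4000e-03  7.0000e-04] open 0.447 F [-11.1  -1.7  -1.9] grip 97.59630560874939
-30 897 y -18.5..19.2 mid 0.4 ztop 28.5
-10 2061 y -18.1..19.0 mid 0.5 ztop 28.7
10 3222 y -24.5..25.4 mid 0.5 ztop 36.0
30 1519 y -11.6..12.7 mid 0.6 ztop 21.6
50 1717 y -11.8..12.6 mid 0.4 ztop 21.6
70 1887 y -11.8..12.2 mid 0.2 ztop 21.7
90 2048 y -12.1..12.4 mid 0.2 ztop 21.7
9816
640 2325 -200.5 40.5
645 2646 -203.0 43.1
650 1934 -203.5 44.3
655 1628 -202.3 44.1
660 1085 -201.9 42.4
665 190 -180.7 -160.2
```

A ring stopped it at TCP x = 551.7. Ring 3 predicted 550.8, with an 11 N reaction. I'll let it rest, then draw it back out.

Emit:
play_rows(steps=[{"delta_pos":[0,0,0],"yaw":0,"jaw":30},{"delta_pos":[0,0,0],"yaw":0,"jaw":30},{"delta_pos":[0,0,0],"yaw":0,"jaw":30},{"delta_pos":[0,0,0],"yaw":0,"jaw":30},{"delta_pos":[0,0,0],"yaw":0,"jaw":30},{"delta_pos":[0,0,0],"yaw":0,"jaw":30},{"delta_pos":[0,0,0],"yaw":0,"jaw":30},{"delta_pos":[-0.2,0,0],"yaw":0,"jaw":30}])

```text
clock: 12.55
eef_pos: [551.6, -57.1, 71.7]
tcp_rot: [-3.141, 0.002, 0.001]
contact_force: [-2.1, -1.1, -4.4]
opening: 0.447
grasp_force: 97.4
```

Emit:
play_rows(steps=[{"delta_pos":[-0.5,0,0],"yaw":0,"jaw":30},{"delta_pos":[-1.5,0,0],"yaw":0,"jaw":30},{"delta_pos":[-3,0,0],"yaw":0,"jaw":30},{"delta_pos":[-4.5,0,0],"yaw":0,"jaw":30},{"delta_pos":[-6,0,0],"yaw":0,"jaw":30},{"delta_pos":[-7.5,0,0],"yaw":0,"jaw":30},{"delta_pos":[-9,0,0],"yaw":0,"jaw":30},{"delta_pos":[-9.5,0,-1],"yaw":0,"jaw":30}])

```text
clock: 13.35
eef_pos: [454.5, -56.9, 81.3]
tcp_rot: [-3.141, 0.004, 0.001]
contact_force: [-0.4, -0.6, -5.4]
opening: 0.452
grasp_force: 97.1
```

Emit:
play_rows(steps=[{"delta_pos":[0,0,-2],"yaw":0,"jaw":30},{"delta_pos":[-0.5,0.5,-5],"yaw":0,"jaw":30},{"delta_pos":[-1,1,-9],"yaw":0,"jaw":30},{"delta_pos":[-2,3,-12],"yaw":0,"jaw":30},{"delta_pos":[-4,6,-14],"yaw":0,"jaw":30},{"delta_pos":[-5,9,-14],"yaw":0,"jaw":30},{"delta_pos":[-5.5,11.5,-14],"yaw":0,"jaw":30},{"delta_pos":[-5.5,12,-14],"yaw":0,"jaw":30}])

```text
clock: 14.15
eef_pos: [402.4, -179.3, 223.2]
tcp_rot: [3.14, -0.002, -0.001]
contact_force: [-1.1, 0.8, -4.6]
opening: 0.453
grasp_force: 97.2
```

```bash
python3 held.py w7.png|awk 'NR<3||NR%4==0'; cat > tray.py <<'E'
from h import *
# tray outline from wrist or top camera
def tray(n='top'):
    c=vision.calibration(n);p,d=vision.grab_frame(n);W=cloud(c,d);X,Y,Z=W[...,0],W[...,1],W[...,2]
    m=(p.min(2)>150)&(abs(Z-10)<9)&(Y<-110)&(Y>-420)&(X>320)&(X<620)
    m=cv2.morphologyEx(m.astype(np.uint8),cv2.MORPH_OPEN,np.ones((2,2)))
    k,L,st,ce=cv2.connectedComponentsWithStats(m)
    for i in range(1,k):
        if st[i,4]>300:
            q=L==i;R=cv2.minAreaRect(np.float32(np.c_[X[q],Y[q]]));print(n,st[i].tolist(),np.round(R[0],1),np.round(R[1],1),round(R[2],1))
tray('top');tray('wrist')
E
python3 tray.py
```

```text
t 14.15 [ 402.4 -179.3  223.2] [ 3.1399e+00 -1.9000e-03 -1.0000e-03] open 0.453 F [-1.1  0.8 -4.6] grip 97.1755850315094
-30 922 y -18.6..19.5 mid 0.5 ztop 28.6
-10 2104 y -18.0..19.2 mid 0.6 ztop 28.8
30 1517 y -11.6..12.7 mid 0.6 ztop 21.6
70 1880 y -12.0..12.1 mid 0.1 ztop 21.7
top [306, 220, 21, 24, 361] [nan nan] [0. 0.] 0.0
wrist [203, 0, 14, 196, 1966] [ 463.8 -148. ] [ 32.6 202. ] 84.0
wrist [281, 0, 80, 216, 13782] [ 452.7 -240.8] [ 91.3 232.8] 87.3
wrist [342, 0, 28, 219, 1254] [ 449.1 -294.2] [ 11.8 238.9] 88.3
wrist [355, 0, 90, 201, 12532] [ 462.6 -338.6] [ 67.5 216.6] 86.2
wrist [417, 0, 39, 203, 1156] [ 460.5 -382.4] [ 16.2 220.6] 87.8
```

View pics/w7.png

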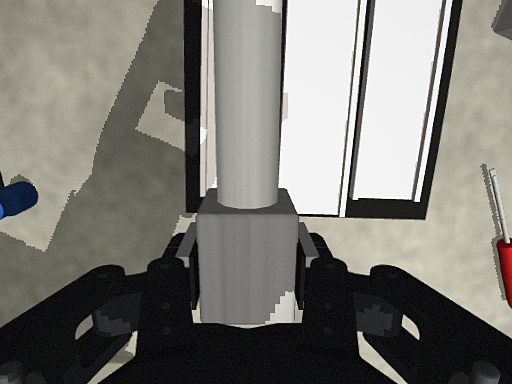

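```bash
python3 - <<'E'
from h import *
z=np.load('top0.npz');c=vision.calibration('top');W=cloud(c,z['d'].astype(float));p=z['p'].astype(int);X,Y,Z=W[...,0],W[...,1],W[...,2]
v,u=np.mgrid[0:384,0:512]
for k in range(180,245,8):
    w=p[k].min(1)>190; us=np.where(w&(u[k]>275)&(u[k]<355))[0]
    seg=np.split(us,np.where(np.diff(us)>1)[0]+1)
    print(k,[(round(onz(c,a[0]-.5,k,6)[1]),round(onz(c,a[-1]+.5,k,6)[1]),round(onz(c,a[0],k,6)[0])) for a in seg if len(a)>3])
for col in (292,316,340):
    vs=np.where((p[:,col].min(1)>190)&(v[:,col]>165)&(v[:,col]<250))[0];print(col,vs.min(),vs.max(),onz(c,col,vs.max()+.5,6).round(),onz(c,col,vs.min()-.5,6).round())
E
```

```text
180 []
188 []
196 []
204 []
212 []
220 []
228 []
236 []
244 []Traceback (most recent call last):
  File "<stdin>", line 9, in <module>
    return umr_minimum(a, axis, None, out, keepdims, initial, where)
ValueError: zero-size array to reduction operation minimum which has no identity
```

```bash
python3 - <<'E'
from h import *
z=np.load('top0.npz');c=vision.calibration('top');p=z['p'].astype(int)
v,u=np.mgrid[0:384,0:512]
print(p[200,270:360].min(1).tolist())
for k in range(184,245,8):
    w=p[k].min(1)>125; us=np.where(w&(u[k]>275)&(u[k]<355))[0]
    seg=np.split(us,np.where(np.diff(us)>1)[0]+1)
    print(k,[(round(onz(c,a[0]-.5,k,6)[1]),round(onz(c,a[-1]+.5,k,6)[1]),round(onz(c,a[0],k,6)[0])) for a in seg if len(a)>3])
for col in (292,316,340):
    vs=np.where((p[:,col].min(1)>150)&(v[:,col]>165)&(v[:,col]<250))[0]
    if len(vs): print(col,vs.min(),vs.max(),onz(c,col,vs.max()+.5,6).round(),onz(c,col,vs.min()-.5,6).round())
E
```

```text
[117, 117, 119, 123, 118, 84, 26, 31, 27, 24, 84, 160, 191, 187, 187, 187, 187, 187, 187, 187, 187, 187, 187, 186, 187, 187, 187, 187, 188, 179, 159, 165, 134, 19, 141, 193, 188, 187, 187, 187, 187, 187, 187, 187, 187, 187, 187, 187, 187, 187, 187, 187, 188, 173, 171, 170, 86, 69, 162, 191, 187, 187, 187, 187, 187, 187, 187, 187, 187, 187, 187, 187, 187, 187, 187, 187, 189, 160, 177, 148, 49, 27, 28, 46, 116, 129, 129, 129, 130, 129]
184 [(-133, -215, 554), (-218, -300, 553), (-307, -385, 551)]
192 [(-132, -213, 524), (-217, -298, 522), (-306, -387, 521)]
200 [(-132, -212, 494), (-216, -297, 492), (-304, -385, 491)]
208 [(-131, -211, 464), (-215, -295, 463), (-303, -383, 461)]
216 [(-130, -210, 435), (-217, -294, 433), (-301, -382, 432)]
224 [(-125, -209, 405), (-216, -296, 404), (-300, -380, 402)]
232 [(-128, -208, 376), (-215, -295, 375), (-298, -382, 373)]
240 [(-214, -293, 346)]
292 171 236 [ 359. -169.    6.] [ 605. -177.    6.]
316 180 242 [ 336. -255.    6.] [ 569. -265.    6.]
340 171 236 [ 356. -343.    6.] [ 602. -356.    6.]
```

Left tray is ring 3, middle is ring 2 and right is ring 4. The long mandrel goes in the left tray, with its head at about (400,-169) and yaw about -0.03.

Emit:
play_rows(steps=[{"delta_pos":[0,-0.3,1.5],"yaw":0.01,"jaw":30},{"delta_pos":[0,-0.6,5],"yaw":0.02,"jaw":30},{"delta_pos":[-0.1,-1,9],"yaw":0.03,"jaw":30},{"delta_pos":[-0.2,-1,13],"yaw":0.03,"jaw":30},{"delta_pos":[-0.2,-1,16.5],"yaw":0.03,"jaw":30},{"delta_pos":[-0.2,-1,18.5],"yaw":0.03,"jaw":30},{"delta_pos":[-0.2,-1,19.4],"yaw":0.03,"jaw":30},{"delta_pos":[-0.2,-1,19.4],"yaw":0.03,"jaw":30}])

```text
clock: 15.1
eef_pos: [400.5, -166.4, 27.3]
tcp_rot: [-3.141, 0.002, -0.028]
contact_force: [-0.3, 0.1, -5.9]
opening: 0.45
grasp_force: 96.8
```

Emit:
play_rows(steps=[{"delta_pos":[0,0,0.2],"yaw":0,"jaw":30},{"delta_pos":[0,0,0.4],"yaw":0,"jaw":30},{"delta_pos":[0,0,0.5],"yaw":0,"jaw":30},{"delta_pos":[0,0,0.5],"yaw":0,"jaw":30},{"delta_pos":[0,0,0.5],"yaw":0,"jaw":30},{"delta_pos":[0,0,0.5],"yaw":0,"jaw":30},{"delta_pos":[0,0,0.5],"yaw":0,"jaw":30},{"delta_pos":[0,0,0.5],"yaw":0,"jaw":30}])

```text
clock: 15.9
eef_pos: [400.6, -167.2, 23.0]
tcp_rot: [3.142, -0.0, -0.029]
contact_force: [-0.1, -0.0, -5.7]
opening: 0.451
grasp_force: 96.9
```

Emit:
play_rows(steps=[{"delta_pos":[0,0.1,0.1],"yaw":0,"jaw":30},{"delta_pos":[0,0.2,0.2],"yaw":0,"jaw":30},{"delta_pos":[0,0.2,0.3],"yaw":0,"jaw":30},{"delta_pos":[0,0.2,0.4],"yaw":0,"jaw":30},{"delta_pos":[0,0.2,0.5],"yaw":0,"jaw":30},{"delta_pos":[0,0.2,0.55],"yaw":0,"jaw":30},{"delta_pos":[0,0.2,0.55],"yaw":0,"jaw":30},{"delta_pos":[0,0.2,0.55],"yaw":0,"jaw":30}])

```text
clock: 16.7
eef_pos: [400.7, -168.5, 21.6]
tcp_rot: [-3.141, -0.0, -0.03]
contact_force: [-18.5, 16.9, 90.9]
opening: 0.452
grasp_force: 110.0
```

Emit:
play_rows(steps=[{"delta_pos":[0,0,0.05],"yaw":0,"jaw":30},{"delta_pos":[0,0,0.05],"yaw":0,"jaw":46},{"delta_pos":[0,0,0.05],"yaw":0,"jaw":52},{"delta_pos":[0,0,0],"yaw":0,"jaw":58},{"delta_pos":[0,0,0],"yaw":0,"jaw":62},{"delta_pos":[0,0,-0.5],"yaw":0,"jaw":62},{"delta_pos":[0,0,-2],"yaw":0,"jaw":62},{"delta_pos":[0,0,-5],"yaw":0,"jaw":62}])

```text
clock: 17.5
eef_pos: [399.2, -168.7, 66.7]
tcp_rot: [-3.14, 0.004, -0.029]
contact_force: [0.4, 0.2, 0.4]
opening: 0.617
grasp_force: 0.0
```

Emit:
play_rows(steps=[{"delta_pos":[0,0,-4],"yaw":0,"jaw":62},{"delta_pos":[0.5,-1,-9],"yaw":-0.01,"jaw":62},{"delta_pos":[1,-3,-13.5],"yaw":-0.03,"jaw":62},{"delta_pos":[1.5,-7,-16],"yaw":-0.03,"jaw":62},{"delta_pos":[2,-11.5,-17.5],"yaw":-0.03,"jaw":62},{"delta_pos":[2.5,-16,-18],"yaw":-0.03,"jaw":62},{"delta_pos":[3,-20.5,-18],"yaw":-0.03,"jaw":62},{"delta_pos":[3.5,-25,-18],"yaw":-0.03,"jaw":62}])

```text
clock: 18.3
eef_pos: [442.9, 81.4, 248.1]
tcp_rot: [-3.142, -0.001, 0.001]
contact_force: [0.0, 0.0, -0.2]
opening: 0.622
grasp_force: 0.0
```

```bash
python3 - <<'E'
from h import *
s=r.sense();print(s['eef_pos'],s['tcp_rot'])
p,d=save('side','s2.png');cv2.imwrite('pics/s2c.png',cv2.cvtColor(cv2.resize(p[120:320,130:380],None,fx=2.8,fy=2.8,interpolation=2),cv2.COLOR_RGB2BGR))
E
```

```text
[442.85153058  81.42878801 248.05624336] [-3.14152150e+00 -8.99861871e-04  5.84065814e-04]
```

View pics/s2c.png

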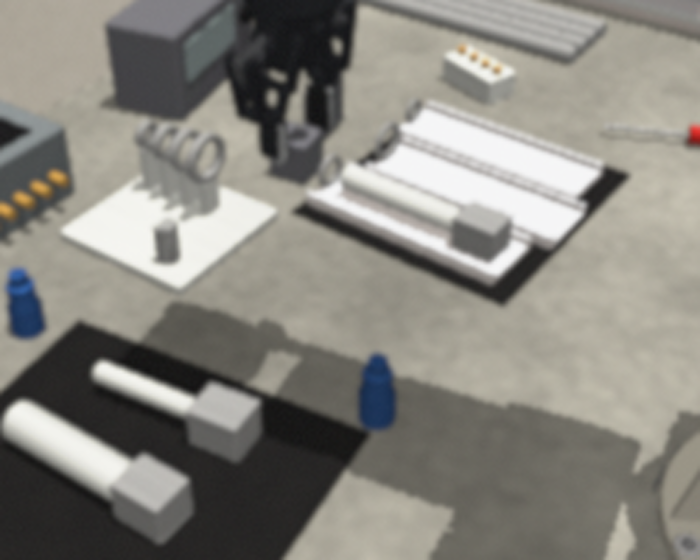

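The side view shows the long mandrel flat in the left tray at crop (430,210), nose towards the ring. The tray floor is about 4 mm higher than assumed, so I'll lower more gently next time. Mid is next.

Emit:
play_rows(steps=[{"delta_pos":[0,-2,0],"yaw":0,"jaw":80},{"delta_pos":[0,-6,1],"yaw":0,"jaw":80},{"delta_pos":[0.1,-10.5,3],"yaw":0,"jaw":80},{"delta_pos":[0.2,-15,6],"yaw":0,"jaw":80},{"delta_pos":[0.3,-18.5,9],"yaw":0,"jaw":80},{"delta_pos":[0.3,-20.5,12],"yaw":0,"jaw":80},{"delta_pos":[0.3,-20.5,14.5],"yaw":0,"jaw":80},{"delta_pos":[0.3,-20.5,14.5],"yaw":0,"jaw":80}])

```text
clock: 19.15
eef_pos: [443.3, 283.8, 99.3]
tcp_rot: [3.138, 0.006, 0.002]
contact_force: [0.0, -0.4, 0.4]
opening: 0.794
grasp_force: 0.0
```

```bash
cat >> mand.py <<'E'
def near(R=None):
    # head pose of the mandrel right below: side edges of the head top, front by height step
    W=np.load('last.npz')['W'];s=r.sense();t=s['eef_pos'];X,Y,Z=W[...,0]-t[0],W[...,1]-t[1],W[...,2]
    m=(abs(Y)<45)&(abs(X)<60)&(Z>41)&(Z<46)
    print('head-area rel TCP',[(x0,np.percentile(Y[k],[2,98]).round(1).tolist()) for x0 in range(-50,60,10) if (k:=m&(X>=x0)&(X<x0+10)).sum()>30])
    k=(Z>15)&(abs(Y)<25)&(X>-60)&(X<60)
    # front-face x: jump of top height profile along columns near y offset
    e=k&(Z>41)&(abs(abs(Y)-18.5)<1.5);print('edge x range',X[e].min().round(1),X[e].max().round(1))
E
python3 - <<'E'
from mand import *
mandrels('w8.png');near()
E
```

```text
19.15 [443.3 283.8  99.3] [3.138e+00 5.600e-03 2.000e-03]
comp 1 [214, 0, 63, 236, 13283] colour [202. 202. 196.] head [492.2 285.4] [142.6  39.9] 0.3 zh 43.2
   stem yaw 0.02 y@head 285.4 xmax 567.7 width 34.0 ztop 41.2
comp 2 [353, 0, 74, 231, 10094] colour [207. 207. 203.] head [451.  188.3] [50.7 40.3] 6.8 zh 43.3
   stem yaw 6.47 y@head 191.0 xmax 569.3 width 18.1 ztop 33.0
head-area rel TCP [(-30, [-17.7, 20.1]), (-20, [-17.6, 20.0]), (-10, [-17.8, 20.4]), (0, [-17.8, 20.1]), (10, [-17.6, 20.4]), (20, [-17.4, 20.2]), (30, [-3.5, 6.1]), (40, [-3.7, 6.3]), (50, [-2.9, 6.9])]
edge x range -23.3 25.9
```

Emit:
play_rows(steps=[{"delta_pos":[0.1,-0.1,2],"yaw":0,"jaw":80},{"delta_pos":[0.1,-0.1,4.5],"yaw":0,"jaw":80},{"delta_pos":[0.1,-0.1,7],"yaw":0,"jaw":80},{"delta_pos":[0.1,-0.1,8.4],"yaw":0,"jaw":80},{"delta_pos":[0.1,-0.1,8.4],"yaw":0,"jaw":60},{"delta_pos":[0.1,-0.1,8.4],"yaw":0,"jaw":30},{"delta_pos":[0.1,-0.1,8.4],"yaw":0,"jaw":30},{"delta_pos":[0.1,-0.1,8.4],"yaw":0,"jaw":30}], grip_force=90)

```text
clock: 20.0
eef_pos: [447.5, 286.0, 20.0]
tcp_rot: [-3.141, -0.002, 0.001]
contact_force: [-0.6, -2.1, 7.8]
opening: 0.447
grasp_force: 92.1
```

Emit:
play_rows(steps=[{"delta_pos":[0,0,0],"yaw":0,"jaw":30},{"delta_pos":[0,0,-1],"yaw":0,"jaw":30},{"delta_pos":[0,0,-2.5],"yaw":0,"jaw":30},{"delta_pos":[0,0,-5],"yaw":0,"jaw":30},{"delta_pos":[0,0,-8],"yaw":0,"jaw":30},{"delta_pos":[0,0,-11],"yaw":0,"jaw":30},{"delta_pos":[0,0,-13],"yaw":0,"jaw":30},{"delta_pos":[0,0,-13],"yaw":0,"jaw":30}])

```text
clock: 20.8
eef_pos: [448.2, 286.7, 151.9]
tcp_rot: [-3.138, -0.005, 0.001]
contact_force: [0.9, -0.3, -4.7]
opening: 0.446
grasp_force: 91.6
```

```bash
python3 held.py w9.png|awk 'NR<3||NR%2==0'
```

```text
t 20.8 [448.2 286.7 151.9] [-3.1384e+00 -4.8000e-03  8.0000e-04] open 0.446 F [ 0.9 -0.3 -4.7] grip 91.57553315162659
-30 1088 y -18.4..19.2 mid 0.4 ztop 24.3
-10 2024 y -18.1..19.3 mid 0.6 ztop 24.7
10 3189 y -24.6..25.3 mid 0.3 ztop 36.2
30 1940 y -15.7..16.8 mid 0.6 ztop 21.4
50 2174 y -15.9..16.5 mid 0.3 ztop 21.5
70 2427 y -15.9..16.3 mid 0.2 ztop 21.7
90 2600 y -16.0..16.3 mid 0.2 ztop 21.7
```

Emit:
play_rows(steps=[{"delta_pos":[0.3,1.5,0],"yaw":0,"jaw":30},{"delta_pos":[0.8,5,0],"yaw":0,"jaw":30},{"delta_pos":[1.4,9.2,0],"yaw":0,"jaw":30},{"delta_pos":[2,13.6,0],"yaw":0,"jaw":30},{"delta_pos":[2.7,18,0],"yaw":0,"jaw":30},{"delta_pos":[3.4,22.4,0],"yaw":0,"jaw":30},{"delta_pos":[4,26.8,0],"yaw":0,"jaw":30},{"delta_pos":[4.4,30,0],"yaw":0,"jaw":30}])

```text
clock: 21.65
eef_pos: [489.5, -17.4, 147.0]
tcp_rot: [3.141, 0.003, -0.0]
contact_force: [0.8, 1.0, -5.7]
opening: 0.451
grasp_force: 91.9
```

Emit:
play_rows(steps=[{"delta_pos":[0.2,2.5,0],"yaw":0,"jaw":30},{"delta_pos":[0.3,4.2,0.5],"yaw":0,"jaw":30},{"delta_pos":[0.3,4.3,2],"yaw":0,"jaw":30},{"delta_pos":[0.3,4.3,4],"yaw":0,"jaw":30},{"delta_pos":[0.3,4.3,6],"yaw":0,"jaw":30},{"delta_pos":[0.3,4.3,7],"yaw":0,"jaw":30},{"delta_pos":[0.3,4.3,7.2],"yaw":0,"jaw":30},{"delta_pos":[0.3,4.3,7.2],"yaw":0,"jaw":30}])

```text
clock: 22.45
eef_pos: [493.6, -57.5, 76.1]
tcp_rot: [-3.142, 0.001, 0.001]
contact_force: [0.2, -0.3, -5.3]
opening: 0.446
grasp_force: 91.7
```

Emit:
play_rows(steps=[{"delta_pos":[0,0,0],"yaw":0,"jaw":30},{"delta_pos":[0,0,0],"yaw":0,"jaw":30},{"delta_pos":[0,0,0],"yaw":0,"jaw":30},{"delta_pos":[0,0,0],"yaw":0,"jaw":30},{"delta_pos":[0,0,0],"yaw":0,"jaw":30},{"delta_pos":[0,0,0],"yaw":0,"jaw":30},{"delta_pos":[0,0,0],"yaw":0,"jaw":30},{"delta_pos":[0,0,0],"yaw":0,"jaw":30}])

```text
clock: 23.25
eef_pos: [494.0, -57.3, 76.5]
tcp_rot: [-3.142, 0.0, 0.001]
contact_force: [0.6, 0.3, -4.9]
opening: 0.447
grasp_force: 91.8
```

```bash
python3 held.py w10.png|awk 'NR<3||NR%2==0'
```

```text
t 23.25 [494.  -57.3  76.5] [-3.1416e+00  1.0000e-04  8.0000e-04] open 0.447 F [ 0.6  0.3 -4.9] grip 91.75729393959045
-30 1078 y -18.2..19.3 mid 0.5 ztop 24.4
-10 1966 y -18.0..19.0 mid 0.5 ztop 24.6
10 3147 y -24.4..25.4 mid 0.5 ztop 35.9
30 1934 y -15.6..16.9 mid 0.6 ztop 21.3
50 2178 y -15.8..16.6 mid 0.4 ztop 21.3
70 2416 y -15.8..16.4 mid 0.3 ztop 21.4
90 2613 y -16.1..16.3 mid 0.1 ztop 21.3
```

Emit:
play_rows(steps=[{"delta_pos":[0.3,0,0.1],"yaw":0,"jaw":30},{"delta_pos":[1,0,0.1],"yaw":0,"jaw":30},{"delta_pos":[1.7,0,0.1],"yaw":0,"jaw":30},{"delta_pos":[2.4,0,0.1],"yaw":0,"jaw":30},{"delta_pos":[3.1,0,0.1],"yaw":0,"jaw":30},{"delta_pos":[3.8,0,0.1],"yaw":0,"jaw":30},{"delta_pos":[4.4,0,0.1],"yaw":0,"jaw":30},{"delta_pos":[4.6,0,0.1],"yaw":0,"jaw":30}])

```text
clock: 24.1
eef_pos: [540.9, -57.3, 75.5]
tcp_rot: [3.142, -0.001, 0.001]
contact_force: [-0.5, -0.5, -4.6]
opening: 0.452
grasp_force: 91.8
```

Emit:
play_rows(steps=[{"delta_pos":[0.1,0,0],"yaw":0,"jaw":30},{"delta_pos":[0.2,0,0],"yaw":0,"jaw":30},{"delta_pos":[0.3,0,0],"yaw":0,"jaw":30},{"delta_pos":[0.4,0,0],"yaw":0,"jaw":30},{"delta_pos":[0.5,0,0],"yaw":0,"jaw":30},{"delta_pos":[0.6,0,0],"yaw":0,"jaw":30},{"delta_pos":[0.65,0,0],"yaw":0,"jaw":30},{"delta_pos":[0.65,0,0],"yaw":0,"jaw":30}])

```text
clock: 24.9
eef_pos: [544.4, -57.2, 75.0]
tcp_rot: [-3.141, 0.004, 0.001]
contact_force: [-6.9, 0.1, -1.4]
opening: 0.446
grasp_force: 92.2
```

Ring 2 stopped it at TCP x = 544.4, against a predicted 545.1. I'll press lightly, rest and withdraw.

Emit:
play_rows(steps=[{"delta_pos":[0.1,0,0],"yaw":0,"jaw":30},{"delta_pos":[0.1,0,0],"yaw":0,"jaw":30},{"delta_pos":[0.1,0,0],"yaw":0,"jaw":30},{"delta_pos":[0.1,0,0],"yaw":0,"jaw":30},{"delta_pos":[0.1,0,0],"yaw":0,"jaw":30},{"delta_pos":[0.1,0,0],"yaw":0,"jaw":30},{"delta_pos":[0.1,0,0],"yaw":0,"jaw":30},{"delta_pos":[0.1,0,0],"yaw":0,"jaw":30}])

```text
clock: 25.7
eef_pos: [544.4, -57.2, 74.8]
tcp_rot: [-3.141, 0.006, 0.001]
contact_force: [-10.7, -0.5, -0.0]
opening: 0.455
grasp_force: 92.4
```

Emit:
play_rows(steps=[{"delta_pos":[0,0,0],"yaw":0,"jaw":30},{"delta_pos":[-0.5,0,0],"yaw":0,"jaw":30},{"delta_pos":[-1.5,0,0],"yaw":0,"jaw":30},{"delta_pos":[-3,0,0],"yaw":0,"jaw":30},{"delta_pos":[-4.5,0,0],"yaw":0,"jaw":30},{"delta_pos":[-6,0,0],"yaw":0,"jaw":30},{"delta_pos":[-7.5,0,0],"yaw":0,"jaw":30},{"delta_pos":[-8.5,0,-1],"yaw":0,"jaw":30}])

```text
clock: 26.5
eef_pos: [460.1, -57.1, 84.7]
tcp_rot: [-3.141, 0.002, 0.001]
contact_force: [-0.6, -0.2, -4.7]
opening: 0.448
grasp_force: 91.8
```

Emit:
play_rows(steps=[{"delta_pos":[-1,0,-3],"yaw":0,"jaw":30},{"delta_pos":[-2,1,-7],"yaw":0,"jaw":30},{"delta_pos":[-3,3,-10],"yaw":0,"jaw":30},{"delta_pos":[-4,7,-12],"yaw":0,"jaw":30},{"delta_pos":[-5,11.5,-12],"yaw":0,"jaw":30},{"delta_pos":[-6,15.5,-12],"yaw":0,"jaw":30},{"delta_pos":[-7,18.5,-12],"yaw":0.02,"jaw":30},{"delta_pos":[-7.5,20,-12],"yaw":0.03,"jaw":30}])

```text
clock: 27.3
eef_pos: [386.5, -259.5, 205.7]
tcp_rot: [3.14, -0.001, -0.032]
contact_force: [0.8, 0.7, -5.6]
opening: 0.447
grasp_force: 92.2
```

```bash
python3 held.py w11.png|awk 'NR<3||NR%3==0'; python3 - <<'E'
from h import *
z=np.load('last.npz');W=z['W'];p=z['p'].astype(int);X,Y,Z=W[...,0],W[...,1],W[...,2]
# lips: height profile vs Y at rear of the trays
for xa in (345,360,375,480):
    k=(abs(X-xa)<5)&(Y<-110)&(Y>-420)
    b=[(y,round(float(np.median(Z[q])),1)) for y in range(-420,-110,6) if (q:=k&(abs(Y-y)<3)).sum()>4];print(xa,b)
E
```

```text
t 27.3 [ 386.5 -259.5  205.7] [ 3.1405e+00 -8.0000e-04 -3.1700e-02] open 0.447 F [ 0.8  0.7 -5.6] grip 92.16973185539246
-30 1065 y -17.6..20.0 mid 1.2 ztop 24.4
-20 1901 y -18.0..19.9 mid 1.0 ztop 24.5
10 3177 y -24.8..25.1 mid 0.2 ztop 36.2
40 2055 y -17.2..15.3 mid -0.9 ztop 21.4
70 2414 y -18.0..14.0 mid -2.0 ztop 21.4
100 107 y -20.1..14.2 mid -2.9 ztop 17.1
345 [(-420, -0.8), (-414, -0.5), (-408, -0.6), (-402, -0.8), (-396, 2.7), (-390, 3.4), (-384, 3.5), (-378, 3.4), (-372, 3.5), (-366, 3.2), (-360, 3.3), (-354, 3.6), (-348, 3.5), (-342, 3.5), (-336, 3.6), (-330, 3.5), (-324, 3.4), (-318, 3.6), (-312, 3.4), (-306, 3.5), (-210, 4.2), (-204, 4.0), (-198, 3.7), (-192, 3.6), (-186, 3.7), (-180, 3.6), (-174, 3.8), (-168, 3.9), (-162, 3.8), (-156, 3.8), (-150, 3.8), (-144, 3.8), (-138, 4.0), (-132, 4.0), (-126, 3.8), (-120, 4.0), (-114, 3.8)]
360 [(-420, -0.7), (-414, -0.7), (-408, -0.8), (-402, -0.8), (-396, 2.3), (-390, 3.4), (-384, 3.3), (-378, 17.3), (-372, 16.3), (-366, 9.1), (-360, 9.3), (-354, 9.3), (-348, 9.4), (-342, 9.4), (-336, 9.2), (-330, 9.4), (-324, 9.1), (-318, 9.5),
[... 974 characters left out ...]
(-150, 50.0), (-132, 16.1), (-126, 18.0), (-120, 4.1), (-114, 4.2)]
480 [(-420, -0.6), (-414, -0.6), (-408, -0.7), (-402, 0.0), (-396, 3.5), (-390, 3.5), (-384, 3.8), (-378, 17.6), (-372, 9.7), (-366, 9.3), (-360, 9.5), (-354, 9.4), (-348, 9.4), (-342, 9.6), (-336, 9.5), (-330, 9.5), (-324, 9.6), (-318, 9.5), (-312, 9.6), (-306, 17.7), (-282, 212.5), (-276, 220.3), (-270, 224.8), (-264, 226.4), (-258, 225.9), (-252, 223.4), (-246, 218.1), (-222, 17.9), (-216, 16.8), (-210, 5.7), (-204, 17.8), (-198, 9.9), (-192, 9.9), (-186, 10.4), (-180, 35.7), (-174, 42.3), (-168, 42.8), (-162, 40.4), (-156, 35.7), (-150, 9.8), (-144, 9.8), (-138, 11.1), (-132, 18.0), (-126, 3.9), (-120, 4.0), (-114, 3.9)]
```

Emit:
play_rows(steps=[{"delta_pos":[0,-0.2,1.5],"yaw":0,"jaw":30},{"delta_pos":[-0.1,-0.4,5],"yaw":0,"jaw":30},{"delta_pos":[-0.2,-0.4,9],"yaw":-0.01,"jaw":30},{"delta_pos":[-0.3,-0.4,12.5],"yaw":-0.01,"jaw":30},{"delta_pos":[-0.3,-0.4,15.5],"yaw":-0.01,"jaw":30},{"delta_pos":[-0.3,-0.4,17],"yaw":-0.01,"jaw":30},{"delta_pos":[-0.3,-0.4,17.2],"yaw":-0.01,"jaw":30},{"delta_pos":[-0.3,-0.4,17.2],"yaw":-0.01,"jaw":30}])

```text
clock: 28.15
eef_pos: [384.8, -253.1, 33.6]
tcp_rot: [-3.141, 0.0, -0.019]
contact_force: [-0.4, -0.1, -4.2]
opening: 0.449
grasp_force: 91.9
```

Emit:
play_rows(steps=[{"delta_pos":[0,0,0],"yaw":0,"jaw":30},{"delta_pos":[0,0,0],"yaw":0,"jaw":30},{"delta_pos":[0,0,0],"yaw":0,"jaw":30},{"delta_pos":[0,0,0.05],"yaw":0,"jaw":30},{"delta_pos":[0,0,0.1],"yaw":0,"jaw":30},{"delta_pos":[0,0,0.15],"yaw":0,"jaw":30},{"delta_pos":[0,0,0.2],"yaw":0,"jaw":30},{"delta_pos":[0,0,0.2],"yaw":0,"jaw":30}])

```text
clock: 28.95
eef_pos: [384.7, -253.2, 31.4]
tcp_rot: [-3.141, 0.0, -0.019]
contact_force: [-0.4, -0.4, -4.9]
opening: 0.45
grasp_force: 91.9
```

Emit:
play_rows(steps=[{"delta_pos":[0,0.2,0.1],"yaw":0,"jaw":30},{"delta_pos":[0,0.2,0.2],"yaw":0,"jaw":30},{"delta_pos":[0,0.2,0.3],"yaw":0,"jaw":30},{"delta_pos":[0,0.2,0.35],"yaw":0,"jaw":30},{"delta_pos":[0,0.2,0.4],"yaw":0,"jaw":30},{"delta_pos":[0,0.2,0.45],"yaw":0,"jaw":30},{"delta_pos":[0,0.2,0.5],"yaw":0,"jaw":30},{"delta_pos":[0,0.2,0.5],"yaw":0,"jaw":30}])

```text
clock: 29.75
eef_pos: [384.7, -255.3, 26.4]
tcp_rot: [-3.142, 0.0, -0.019]
contact_force: [0.1, -0.3, -4.2]
opening: 0.446
grasp_force: 92.0
```

Emit:
play_rows(steps=[{"delta_pos":[0,0,0.03],"yaw":0,"jaw":30},{"delta_pos":[0,0,0.06],"yaw":0,"jaw":30},{"delta_pos":[0,0,0.09],"yaw":0,"jaw":30},{"delta_pos":[0,0,0.09],"yaw":0,"jaw":46},{"delta_pos":[0,0,0.09],"yaw":0,"jaw":52},{"delta_pos":[0,0,0.09],"yaw":0,"jaw":58},{"delta_pos":[0,0,0.05],"yaw":0,"jaw":60},{"delta_pos":[0,0,-1],"yaw":0,"jaw":60}])

```text
clock: 30.55
eef_pos: [384.1, -254.9, 36.1]
tcp_rot: [-3.141, 0.002, -0.019]
contact_force: [-0.3, 0.3, 0.2]
opening: 0.6
grasp_force: 0.0
```

Emit:
play_rows(steps=[{"delta_pos":[0,0,-2],"yaw":0,"jaw":60},{"delta_pos":[0,0,-5],"yaw":0,"jaw":60},{"delta_pos":[0.2,-1,-9],"yaw":-0.01,"jaw":60},{"delta_pos":[1,-3,-13.5],"yaw":-0.02,"jaw":60},{"delta_pos":[1.5,-7,-16],"yaw":-0.02,"jaw":60},{"delta_pos":[2.2,-11.5,-17.5],"yaw":-0.02,"jaw":60},{"delta_pos":[3,-16,-17.5],"yaw":-0.02,"jaw":70},{"delta_pos":[4,-20.5,-17.5],"yaw":-0.02,"jaw":80}])

```text
clock: 31.35
eef_pos: [428.9, -49.5, 213.2]
tcp_rot: [3.141, -0.003, 0.0]
contact_force: [-0.3, -0.6, 0.9]
opening: 0.795
grasp_force: 0.0
```

Emit:
play_rows(steps=[{"delta_pos":[0.3,-4.5,0],"yaw":-0.02,"jaw":80},{"delta_pos":[0.5,-9,0],"yaw":-0.04,"jaw":80},{"delta_pos":[0.7,-13.5,1],"yaw":-0.06,"jaw":80},{"delta_pos":[0.9,-17.5,3],"yaw":-0.08,"jaw":80},{"delta_pos":[1.1,-21,6],"yaw":-0.1,"jaw":80},{"delta_pos":[1.2,-23.2,9],"yaw":-0.11,"jaw":80},{"delta_pos":[1.2,-23.2,10.5],"yaw":-0.11,"jaw":80},{"delta_pos":[1.2,-23.2,10.5],"yaw":-0.11,"jaw":80}])

```text
clock: 32.15
eef_pos: [438.9, 181.0, 105.2]
tcp_rot: [3.141, 0.004, 0.112]
contact_force: [-0.5, 0.2, 0.3]
opening: 0.8
grasp_force: 0.0
```

```bash
python3 - <<'E'
from mand import *
mandrels('w12.png');near()
p,d=save('side','s3.png');cv2.imwrite('pics/s3c.png',cv2.cvtColor(cv2.resize(p[120:320,130:380],None,fx=2.8,fy=2.8,interpolation=2),cv2.COLOR_RGB2BGR))
E
```

```text
32.15 [438.9 181.  105.2] [3.1405 0.0036 0.1124]
comp 1 [208, 0, 62, 218, 8644] colour [212. 212. 206.] head [451.2 188.4] [49.9 39.9] 6.2 zh 43.6
   stem yaw 6.09 y@head 188.7 xmax 564.0 width 18.2 ztop 33.3
head-area rel TCP [(-20, [-11.6, 24.3]), (-10, [-13.4, 24.9]), (0, [-12.2, 25.9]), (10, [-11.0, 27.2]), (20, [-10.3, 28.1]), (30, [-9.2, 28.5])]
edge x range -14.8 35.2
```

View pics/s3c.png

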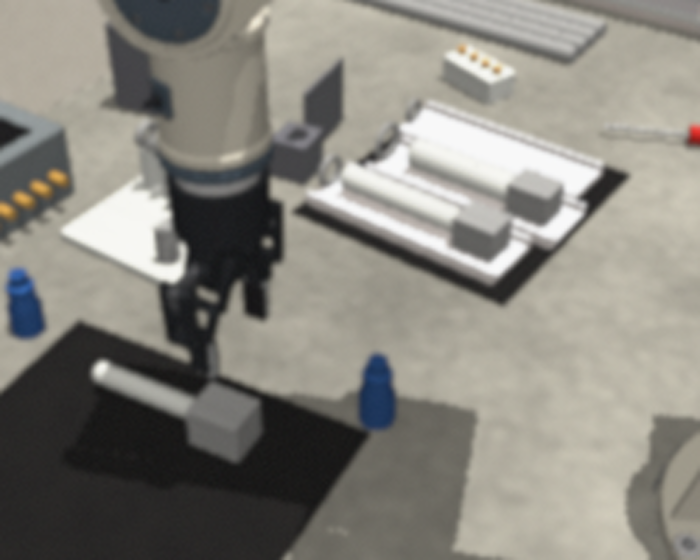

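The side view shows mid flat in the middle tray at crop (480,180), and long is undisturbed. Short is next.

Emit:
play_rows(steps=[{"delta_pos":[0.7,-0.3,0.5],"yaw":0.005,"jaw":80},{"delta_pos":[1.3,-0.57,2.5],"yaw":0.005,"jaw":80},{"delta_pos":[1.3,-0.57,5.5],"yaw":0.005,"jaw":80},{"delta_pos":[1.3,-0.57,8],"yaw":0.005,"jaw":80},{"delta_pos":[1.3,-0.57,9],"yaw":0.005,"jaw":80},{"delta_pos":[1.3,-0.57,9],"yaw":0.005,"jaw":50},{"delta_pos":[1.3,-0.57,9],"yaw":0.005,"jaw":30},{"delta_pos":[1.3,-0.57,9],"yaw":0.005,"jaw":30}], grip_force=90)

```text
clock: 33.05
eef_pos: [453.7, 188.2, 17.8]
tcp_rot: [-3.141, -0.002, 0.106]
contact_force: [-1.0, -1.3, 3.2]
opening: 0.451
grasp_force: 91.2
```

Emit:
play_rows(steps=[{"delta_pos":[0,0,0],"yaw":0,"jaw":30},{"delta_pos":[0,0,-1],"yaw":0,"jaw":30},{"delta_pos":[0,0,-2.5],"yaw":0,"jaw":30},{"delta_pos":[0,0,-5],"yaw":0.03,"jaw":30},{"delta_pos":[0,0,-8],"yaw":0.06,"jaw":30},{"delta_pos":[0,0,-11],"yaw":0.09,"jaw":30},{"delta_pos":[0,0,-13],"yaw":0.106,"jaw":30},{"delta_pos":[0,0,-13],"yaw":0.106,"jaw":30}])

```text
clock: 33.85
eef_pos: [454.2, 188.7, 149.5]
tcp_rot: [-3.139, -0.005, -0.0]
contact_force: [0.0, -0.0, -5.4]
opening: 0.452
grasp_force: 91.9
```

```bash
python3 held.py w13.png
```

```text
t 33.85 [454.2 188.7 149.5] [-3.1394e+00 -4.9000e-03 -4.0000e-04] open 0.452 F [ 0.  -0.  -5.4] grip 91.88513517379761
-30 1197 y -18.6..19.0 mid 0.2 ztop 26.5
-20 1954 y -18.7..19.2 mid 0.2 ztop 26.5
-10 2067 y -18.2..19.3 mid 0.6 ztop 26.8
0 2301 y -19.0..21.2 mid 1.1 ztop 27.0
10 3264 y -24.6..25.4 mid 0.4 ztop 36.2
20 2940 y -17.7..19.2 mid 0.8 ztop 25.9
30 1023 y -8.1..9.7 mid 0.8 ztop 15.6
40 1080 y -8.1..9.8 mid 0.9 ztop 15.8
50 1165 y -8.4..9.8 mid 0.7 ztop 15.8
60 1223 y -7.8..9.9 mid 1.0 ztop 15.9
70 1255 y -8.0..9.8 mid 0.9 ztop 16.1
80 1333 y -7.9..9.8 mid 1.0 ztop 16.1
90 1409 y -8.0..9.9 mid 1.0 ztop 16.1
100 185 y -8.2..10.2 mid 1.0 ztop 15.3
```

Emit:
play_rows(steps=[{"delta_pos":[0.4,1.5,0],"yaw":0,"jaw":30},{"delta_pos":[1.2,5,0],"yaw":0,"jaw":30},{"delta_pos":[2.2,9.2,0],"yaw":0,"jaw":30},{"delta_pos":[3.2,13.6,0],"yaw":0,"jaw":30},{"delta_pos":[4.3,18,0],"yaw":0,"jaw":30},{"delta_pos":[5.3,21.8,0],"yaw":0,"jaw":30},{"delta_pos":[5.9,24.2,0],"yaw":0,"jaw":30},{"delta_pos":[6.1,24.7,0],"yaw":0,"jaw":30}])

```text
clock: 34.7
eef_pos: [513.1, -61.4, 144.8]
tcp_rot: [3.141, 0.002, -0.002]
contact_force: [-0.2, 0.0, -6.1]
opening: 0.449
grasp_force: 92.3
```

Emit:
play_rows(steps=[{"delta_pos":[0,0,0.5],"yaw":0,"jaw":30},{"delta_pos":[0,0,2],"yaw":0,"jaw":30},{"delta_pos":[0,0,4],"yaw":0,"jaw":30},{"delta_pos":[0,0,6],"yaw":0,"jaw":30},{"delta_pos":[0,0,7],"yaw":0,"jaw":30},{"delta_pos":[0,0,7.2],"yaw":0,"jaw":30},{"delta_pos":[0,0,7.2],"yaw":0,"jaw":30},{"delta_pos":[0,0,7.2],"yaw":0,"jaw":30}])

```text
clock: 35.5
eef_pos: [514.2, -58.8, 75.1]
tcp_rot: [3.142, -0.001, 0.0]
contact_force: [-0.3, -0.5, -5.1]
opening: 0.447
grasp_force: 92.1
```

```bash
python3 held.py w14.png|awk 'NR<3||NR%3==0'
```

```text
t 35.5 [514.2 -58.8  75.1] [ 3.1415e+00 -1.0000e-03  2.0000e-04] open 0.447 F [-0.3 -0.5 -5.1] grip 92.11321234703064
-30 1186 y -18.6..19.1 mid 0.2 ztop 26.6
-20 1941 y -18.6..19.1 mid 0.3 ztop 26.6
10 3207 y -24.5..25.4 mid 0.4 ztop 35.9
40 1077 y -8.0..9.9 mid 1.0 ztop 15.6
70 1264 y -7.7..9.8 mid 1.1 ztop 15.8
100 198 y -8.2..10.2 mid 1.0 ztop 15.3
```

Emit:
play_rows(steps=[{"delta_pos":[0,-0.1,0.15],"yaw":0,"jaw":30},{"delta_pos":[0.3,-0.1,0.15],"yaw":0,"jaw":30},{"delta_pos":[0.8,-0.1,0.15],"yaw":0,"jaw":30},{"delta_pos":[1.3,-0.1,0.15],"yaw":0,"jaw":30},{"delta_pos":[1.7,-0.1,0.15],"yaw":0,"jaw":30},{"delta_pos":[1.7,-0.1,0.15],"yaw":0,"jaw":30},{"delta_pos":[1.7,-0.1,0.15],"yaw":0,"jaw":30},{"delta_pos":[1.7,-0.1,0.15],"yaw":0,"jaw":30}])

```text
clock: 36.35
eef_pos: [530.4, -58.0, 72.9]
tcp_rot: [-3.142, 0.0, -0.0]
contact_force: [-1.1, 0.0, -5.6]
opening: 0.449
grasp_force: 92.1
```

Emit:
play_rows(steps=[{"delta_pos":[0.5,0,0],"yaw":0,"jaw":30},{"delta_pos":[1.5,0,0],"yaw":0,"jaw":30},{"delta_pos":[2.7,0,0],"yaw":0,"jaw":30},{"delta_pos":[4,0,0],"yaw":0,"jaw":30},{"delta_pos":[5.3,0,0],"yaw":0,"jaw":30},{"delta_pos":[6.6,0,0],"yaw":0,"jaw":30},{"delta_pos":[7.7,0,0],"yaw":0,"jaw":30},{"delta_pos":[8.2,0,0],"yaw":0,"jaw":30}])

```text
clock: 37.15
eef_pos: [614.2, -58.0, 72.9]
tcp_rot: [3.142, -0.001, -0.0]
contact_force: [-0.4, 0.4, -5.4]
opening: 0.453
grasp_force: 92.2
```

Emit:
play_rows(steps=[{"delta_pos":[0.1,0,0],"yaw":0,"jaw":30},{"delta_pos":[0.2,0,0],"yaw":0,"jaw":30},{"delta_pos":[0.3,0,0],"yaw":0,"jaw":30},{"delta_pos":[0.4,0,0],"yaw":0,"jaw":30},{"delta_pos":[0.5,0,0],"yaw":0,"jaw":30},{"delta_pos":[0.6,0,0],"yaw":0,"jaw":30},{"delta_pos":[0.7,0,0],"yaw":0,"jaw":30},{"delta_pos":[0.7,0,0],"yaw":0,"jaw":30}])

```text
clock: 37.95
eef_pos: [619.9, -58.0, 73.0]
tcp_rot: [-3.142, -0.0, -0.0]
contact_force: [0.1, -0.0, -6.1]
opening: 0.449
grasp_force: 92.2
```

Emit:
play_rows(steps=[{"delta_pos":[0.1,0,0],"yaw":0,"jaw":30},{"delta_pos":[0.2,0,0],"yaw":0,"jaw":30},{"delta_pos":[0.3,0,0],"yaw":0,"jaw":30},{"delta_pos":[0.4,0,0],"yaw":0,"jaw":30},{"delta_pos":[0.4,0,0],"yaw":0,"jaw":30},{"delta_pos":[0.4,0,0],"yaw":0,"jaw":30},{"delta_pos":[0.4,0,0],"yaw":0,"jaw":30},{"delta_pos":[0.4,0,0],"yaw":0,"jaw":30}])

```text
clock: 38.75
eef_pos: [621.0, -58.0, 72.4]
tcp_rot: [-3.141, 0.005, -0.0]
contact_force: [-11.1, 0.4, -1.4]
opening: 0.451
grasp_force: 92.9
```

Ring 4 stopped it at 621.0, against a predicted 620.7. I'll let it rest, then withdraw.

Emit:
play_rows(steps=[{"delta_pos":[0,0,0],"yaw":0,"jaw":30},{"delta_pos":[0,0,0],"yaw":0,"jaw":30},{"delta_pos":[0,0,0],"yaw":0,"jaw":30},{"delta_pos":[0,0,0],"yaw":0,"jaw":30},{"delta_pos":[0,0,0],"yaw":0,"jaw":30},{"delta_pos":[0,0,0],"yaw":0,"jaw":30},{"delta_pos":[0,0,0],"yaw":0,"jaw":30},{"delta_pos":[-0.4,0,0],"yaw":0,"jaw":30}])

```text
clock: 39.55
eef_pos: [619.5, -58.0, 72.9]
tcp_rot: [-3.142, 0.0, -0.0]
contact_force: [1.0, 0.1, -5.3]
opening: 0.447
grasp_force: 92.4
```

Emit:
play_rows(steps=[{"delta_pos":[-1,0,0],"yaw":0,"jaw":30},{"delta_pos":[-2.5,0,0],"yaw":0,"jaw":30},{"delta_pos":[-4,0,0],"yaw":0,"jaw":30},{"delta_pos":[-5.5,0,0],"yaw":0,"jaw":30},{"delta_pos":[-7,0,0],"yaw":0,"jaw":30},{"delta_pos":[-8.5,0,0],"yaw":0,"jaw":30},{"delta_pos":[-10,0,0],"yaw":0,"jaw":30},{"delta_pos":[-11,0,0],"yaw":0,"jaw":30}])

```text
clock: 40.35
eef_pos: [508.4, -57.9, 73.1]
tcp_rot: [-3.142, 0.0, -0.0]
contact_force: [-0.1, -0.1, -5.7]
opening: 0.449
grasp_force: 92.4
```

Emit:
play_rows(steps=[{"delta_pos":[-1,0,-2],"yaw":0,"jaw":30},{"delta_pos":[-2,0.5,-6],"yaw":0,"jaw":30},{"delta_pos":[-3,2,-10],"yaw":0,"jaw":30},{"delta_pos":[-4,5,-12],"yaw":0,"jaw":30},{"delta_pos":[-5.5,9,-12],"yaw":0,"jaw":30},{"delta_pos":[-7,13.5,-12],"yaw":0,"jaw":30},{"delta_pos":[-8.5,18,-12],"yaw":0,"jaw":30},{"delta_pos":[-9.5,22,-12],"yaw":0,"jaw":30}])

```text
clock: 41.15
eef_pos: [413.4, -279.8, 193.4]
tcp_rot: [3.141, -0.001, -0.0]
contact_force: [1.5, 0.2, -6.3]
opening: 0.452
grasp_force: 92.5
```

Emit:
play_rows(steps=[{"delta_pos":[-0.5,3,0],"yaw":0.01,"jaw":30},{"delta_pos":[-0.8,5.5,0],"yaw":0.02,"jaw":30},{"delta_pos":[-1,6.3,0],"yaw":0.02,"jaw":30},{"delta_pos":[-1,6.3,0],"yaw":0.02,"jaw":30},{"delta_pos":[-1,6.3,0],"yaw":0.02,"jaw":30},{"delta_pos":[-1,6.3,0],"yaw":0.02,"jaw":30},{"delta_pos":[-1,6.3,0],"yaw":0.02,"jaw":30},{"delta_pos":[-1,6.3,0],"yaw":0.02,"jaw":30}])

```text
clock: 41.95
eef_pos: [404.9, -340.3, 193.1]
tcp_rot: [-3.142, -0.0, -0.019]
contact_force: [-0.2, -0.6, -6.2]
opening: 0.45
grasp_force: 92.6
```

```bash
python3 held.py w15.png; python3 - <<'E'
from h import *
z=np.load('last.npz');W=z['W'];p=z['p'].astype(int);X,Y,Z=W[...,0],W[...,1],W[...,2]
for xa in (365,480):
    k=(abs(X-xa)<5)&(Y<-200)&(Y>-420)
    print(xa,[(y,round(float(np.median(Z[q])),1)) for y in range(-420,-200,4) if (q:=k&(abs(Y-y)<2)).sum()>4])
E
```

```text
t 41.95 [ 404.9 -340.3  193.1] [-3.1416e+00 -1.0000e-04 -1.9200e-02] open 0.45 F [-0.2 -0.6 -6.2] grip 92.6495110988617
-30 1194 y -18.2..19.5 mid 0.7 ztop 26.6
-20 1929 y -18.2..19.4 mid 0.6 ztop 26.6
-10 2050 y -17.8..19.3 mid 0.8 ztop 26.8
0 2241 y -18.8..19.3 mid 0.3 ztop 26.9
10 3196 y -24.7..25.2 mid 0.2 ztop 36.1
20 2763 y -17.9..18.5 mid 0.3 ztop 25.9
30 1022 y -8.8..9.2 mid 0.2 ztop 15.6
40 1085 y -8.9..9.0 mid 0.1 ztop 15.6
50 1168 y -9.2..9.0 mid -0.1 ztop 15.5
60 1227 y -9.2..8.8 mid -0.2 ztop 15.5
70 1257 y -9.4..8.4 mid -0.5 ztop 15.6
80 1331 y -9.3..8.3 mid -0.5 ztop 15.6
90 1411 y -9.6..8.2 mid -0.7 ztop 15.7
100 193 y -10.1..8.3 mid -0.9 ztop 15.2
365 [(-420, -1.1), (-416, -0.4), (-412, -0.3), (-408, -0.3), (-404, -0.2), (-400, -0.4), (-396, 2.7), (-392, 3.3), (-388, 3.7), (-384, 3.7), (-292, 8.9), (-288, 17.8), (-284, 10.4), (-280, 9.6), (-276, 29.1), (-272, 49.1), (-268, 49.6), (-264, 49.9), (-260, 49.7), (-256, 49.9), (-252, 49.8), (-248, 49.9), (-244, 49.4), (-240, 49.9), (-236, 49.9), (-220, 14.4), (-216, 17.8), (-212, 18.1), (-208, 4.3), (-204, 8.9)]
480 [(-420, -0.3), (-416, -0.4), (-412, -0.6), (-408, -0.3), (-404, -0.3), (-400, 3.5), (-396, 3.7), (-392, 3.7), (-388, 3.7), (-384, 3.9), (-380, 17.5), (-376, 17.6), (-372, 10.0), (-368, 9.6), (-364, 9.9), (-348, 204.5), (-344, 207.4), (-340, 208.0), (-336, 206.9), (-332, 203.6), (-316, 9.6), (-312, 9.6), (-308, 17.3), (-304, 17.6), (-300, 3.9), (-296, 6.5), (-292, 18.0), (-288, 10.7), (-284, 10.0), (-280, 10.0), (-276, 9.9), (-272, 33.8), (-268, 43.0), (-264, 45.6), (-260, 46.9), (-256, 47.2), (-252, 46.6), (-248, 44.9), (-244, 42.1), (-240, 38.7), (-232, 10.1), (-228, 10.2), (-224, 11.6), (-220, 17.8), (-216, 17.9), (-212, 4.3), (-208, 12.7), (-204, 18.0)]
```

Emit:
play_rows(steps=[{"delta_pos":[0,0,1],"yaw":0,"jaw":30},{"delta_pos":[-0.2,0.1,4],"yaw":0,"jaw":30},{"delta_pos":[-0.5,0.1,8],"yaw":0,"jaw":30},{"delta_pos":[-0.5,0.1,12],"yaw":0,"jaw":30},{"delta_pos":[-0.5,0.1,15],"yaw":0,"jaw":30},{"delta_pos":[-0.5,0.1,16.3],"yaw":0,"jaw":30},{"delta_pos":[-0.5,0.1,16.3],"yaw":0,"jaw":30},{"delta_pos":[-0.5,0.1,16.3],"yaw":0,"jaw":30}])

```text
clock: 42.8
eef_pos: [400.2, -342.4, 30.7]
tcp_rot: [3.141, -0.001, -0.02]
contact_force: [0.4, 0.4, -5.1]
opening: 0.453
grasp_force: 92.3
```

Emit:
play_rows(steps=[{"delta_pos":[0,0,0],"yaw":0,"jaw":30},{"delta_pos":[0,0,0.1],"yaw":0,"jaw":30},{"delta_pos":[0,0,0.2],"yaw":0,"jaw":30},{"delta_pos":[0,0,0.3],"yaw":0,"jaw":30},{"delta_pos":[0,0,0.4],"yaw":0,"jaw":30},{"delta_pos":[0,0,0.4],"yaw":0,"jaw":30},{"delta_pos":[0,0,0.4],"yaw":0,"jaw":30},{"delta_pos":[0,0,0.4],"yaw":0,"jaw":30}])

```text
clock: 43.6
eef_pos: [399.6, -341.9, 25.9]
tcp_rot: [-3.142, 0.0, -0.02]
contact_force: [-0.3, 0.3, -5.3]
opening: 0.451
grasp_force: 92.4
```

Emit:
play_rows(steps=[{"delta_pos":[0,0,0.08],"yaw":0,"jaw":30},{"delta_pos":[0,0,0.16],"yaw":0,"jaw":30},{"delta_pos":[0,0,0.23],"yaw":0,"jaw":30},{"delta_pos":[0,0,0.23],"yaw":0,"jaw":46},{"delta_pos":[0,0,0.23],"yaw":0,"jaw":52},{"delta_pos":[0,0,0.23],"yaw":0,"jaw":58},{"delta_pos":[0,0,0.1],"yaw":0,"jaw":60},{"delta_pos":[0,0,-1],"yaw":0,"jaw":60}])

```text
clock: 44.4
eef_pos: [399.1, -341.5, 35.7]
tcp_rot: [-3.141, 0.001, -0.02]
contact_force: [0.1, 0.0, -0.1]
opening: 0.601
grasp_force: 0.0
```

Emit:
play_rows(steps=[{"delta_pos":[0,0,-2],"yaw":0,"jaw":60},{"delta_pos":[0,0,-5],"yaw":0,"jaw":60},{"delta_pos":[0,0,-9],"yaw":0,"jaw":60},{"delta_pos":[1.5,-0.5,-13],"yaw":0,"jaw":60},{"delta_pos":[4,-1.5,-16],"yaw":0,"jaw":60},{"delta_pos":[7.5,-3.5,-18],"yaw":0,"jaw":70},{"delta_pos":[12,-5.5,-18],"yaw":0,"jaw":80},{"delta_pos":[16.5,-8,-18],"yaw":0,"jaw":80}])

```text
clock: 45.2
eef_pos: [566.8, -265.7, 218.6]
tcp_rot: [3.14, -0.003, -0.021]
contact_force: [0.8, -0.0, 0.0]
opening: 0.802
grasp_force: 0.0
```

Emit:
play_rows(steps=[{"delta_pos":[2.5,-2,0],"yaw":-0.02,"jaw":80},{"delta_pos":[4,-4,0],"yaw":-0.02,"jaw":80},{"delta_pos":[5,-5.5,0],"yaw":-0.02,"jaw":80},{"delta_pos":[5.5,-6,0],"yaw":-0.02,"jaw":80},{"delta_pos":[5.5,-6,0],"yaw":-0.02,"jaw":80},{"delta_pos":[5.5,-6,0],"yaw":-0.02,"jaw":80},{"delta_pos":[5.5,-6,0],"yaw":-0.02,"jaw":80},{"delta_pos":[5.5,-6,0],"yaw":-0.02,"jaw":80}])

```text
clock: 46.0
eef_pos: [620.5, -207.8, 216.1]
tcp_rot: [3.142, 0.0, -0.001]
contact_force: [-0.8, 0.0, 0.2]
opening: 0.799
grasp_force: 0.0
```

```bash
cat > guard.py <<'E'
from h import *
import sys
def guard(name):
    c=vision.calibration('wrist');s=r.sense();p,d=save('wrist',name);W=cloud(c,d);t=s['eef_pos'];np.savez('last.npz',W=W,p=p)
    print(s['clock'],t.round(1),s['tcp_rot'].round(4))
    X,Y,Z=W[...,0],W[...,1],W[...,2]; dark=p.max(2)<190
    pl=(Z>75)&(Z<96)&(X>560)&(X<760)&(Y<-100); n,L,st,_=cv2.connectedComponentsWithStats(pl.astype(np.uint8))
    pl=L==1+np.argmax(st[1:,4]); Q=np.c_[X[pl],Y[pl]]
    f=np.polyfit(Q[:,1],Q[:,0],1); yaw=-np.arctan(f[0]) # plate dir -y of guard
    R=np.array([[np.cos(yaw),np.sin(yaw)],[-np.sin(yaw),np.cos(yaw)]])
    g=Q@R.T; print('plate n',pl.sum(),'yaw',yaw.round(4),'gx',np.percentile(g[:,0],[3,50,97]).round(1),'gy',g[:,1].min().round(1),g[:,1].max().round(1))
    b=(abs(Z-50)<4)&(X>560)&(X<760)&(Y<-100)
    n,L,st,_=cv2.connectedComponentsWithStats(b.astype(np.uint8)); b=L==1+np.argmax(st[1:,4])
    h=np.c_[X[b],Y[b]]@R.T; lo=np.percentile(h,1,axis=0);hi=np.percentile(h,99,axis=0)
    print('block n',b.sum(),lo.round(1),hi.round(1),'size',(hi-lo).round(1),'centre',(R.T@((lo+hi)/2)).round(1),'z',np.median(Z[b]).round(1))
    print('rect',cv2.minAreaRect(np.float32(np.c_[X[b],Y[b]])))
    # bore: hole
    return W,p
if __name__=='__main__': guard(sys.argv[1])
E
python3 guard.py w16.png
```

```text
46.0 [ 620.5 -207.8  216.1] [ 3.1415e+00  1.0000e-04 -1.3000e-03]
plate n 806 yaw 0.1418 gx [618.4 621.  622.4] gy -395.8 -299.3
block n 1727 [ 597.5 -299.5] [ 643.  -254.5] size [45.5 45. ] centre [ 653.2 -186.6] z 49.7
rect ((653.0359497070312, -186.51327514648438), (46.26290512084961, 46.109596252441406), 8.136963844299316)
```

View pics/w16.png

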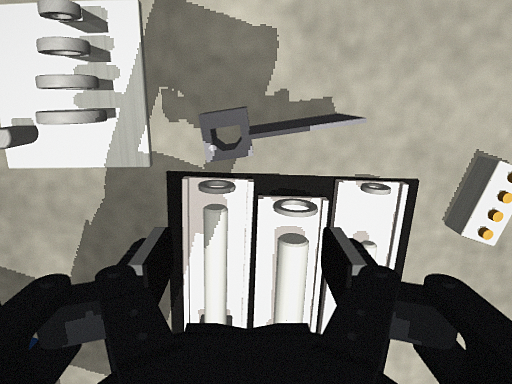

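The view shows the guard block at (225,135) with the plate running out to (365,120), and all three mandrels inside the trays. The guard is at (653.1,-186.6) with yaw 0.1415. I'll turn the tool 90 degrees to grip the block across its x faces.

Emit:
play_rows(steps=[{"delta_pos":[0.5,-0.3,0],"yaw":-0.1,"jaw":66},{"delta_pos":[1,-0.7,0],"yaw":-0.24,"jaw":66},{"delta_pos":[1.6,-1.1,0],"yaw":-0.38,"jaw":66},{"delta_pos":[2.2,-1.5,0],"yaw":-0.52,"jaw":66},{"delta_pos":[2.8,-1.8,0],"yaw":-0.66,"jaw":66},{"delta_pos":[3.25,-2.1,0],"yaw":-0.8,"jaw":66},{"delta_pos":[3.25,-2.1,0],"yaw":-0.94,"jaw":66},{"delta_pos":[3.25,-2.1,0],"yaw":-1.08,"jaw":66}])

```text
clock: 46.85
eef_pos: [653.5, -186.3, 215.9]
tcp_rot: [-3.141, 0.0, 1.085]
contact_force: [0.5, -0.2, 0.5]
opening: 0.659
grasp_force: 0.0
```

Emit:
play_rows(steps=[{"delta_pos":[0,0,1],"yaw":-0.14,"jaw":66},{"delta_pos":[0,0,3],"yaw":-0.28,"jaw":66},{"delta_pos":[0,0,5],"yaw":-0.42,"jaw":66},{"delta_pos":[0,0,7],"yaw":-0.56,"jaw":66},{"delta_pos":[0,0,8],"yaw":-0.634,"jaw":66},{"delta_pos":[0,0,8],"yaw":-0.634,"jaw":66},{"delta_pos":[0,0,8],"yaw":-0.634,"jaw":66},{"delta_pos":[0,0,8],"yaw":-0.634,"jaw":66}])

```text
clock: 47.65
eef_pos: [654.1, -186.4, 137.0]
tcp_rot: [3.14, 0.001, 1.712]
contact_force: [0.6, -0.7, 0.3]
opening: 0.661
grasp_force: 0.0
```

```bash
python3 guard.py w17.png; python3 -c "
from rig import r; print(r.sense()['qpos'])"
```

```text
47.65 [ 654.1 -186.4  137. ] [3.1403e+00 6.0000e-04 1.7118e+00]
plate n 602 yaw 0.1488 gx [615.3 617.3 619.2] gy -368.7 -303.4
block n 2824 [ 594.8 -304.5] [ 640.2 -258.9] size [45.4 45.6] centre [ 652.4 -187. ] z 49.5
rect ((652.3976440429688, -187.3645477294922), (46.01340103149414, 46.834014892578125), 8.228693008422852)
[-2.79678232e-01  5.28083983e-01  1.58435071e+00 -2.02150150e-05
  1.02757308e+00 -4.21144358e-01]
```

View pics/w17.png

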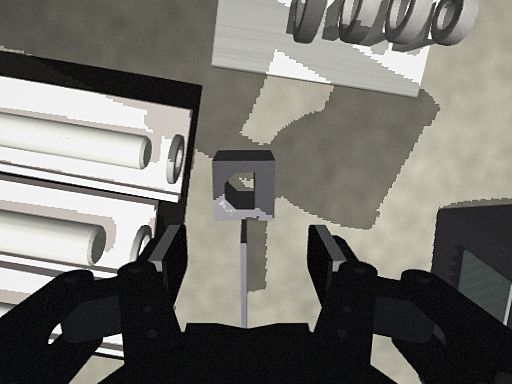

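The view shows the block at (243,187), centred between the fingers. Now I'll descend and grip.

Emit:
play_rows(steps=[{"delta_pos":[0,-0.15,1],"yaw":0,"jaw":66},{"delta_pos":[0,-0.15,3.5],"yaw":0,"jaw":66},{"delta_pos":[0,-0.15,6.5],"yaw":0,"jaw":66},{"delta_pos":[0,-0.15,9],"yaw":0,"jaw":66},{"delta_pos":[0,-0.15,10.8],"yaw":0,"jaw":66},{"delta_pos":[0,-0.15,11.2],"yaw":0,"jaw":66},{"delta_pos":[0,-0.15,11.2],"yaw":0,"jaw":66},{"delta_pos":[0,-0.15,11.2],"yaw":0,"jaw":66}])

```text
clock: 48.5
eef_pos: [653.0, -186.5, 25.1]
tcp_rot: [3.14, 0.001, 1.714]
contact_force: [-0.7, -0.7, -0.2]
opening: 0.655
grasp_force: 0.0
```

Emit:
play_rows(steps=[{"delta_pos":[0,0,0],"yaw":0,"jaw":55},{"delta_pos":[0,0,0],"yaw":0,"jaw":45},{"delta_pos":[0,0,0],"yaw":0,"jaw":35},{"delta_pos":[0,0,0],"yaw":0,"jaw":35},{"delta_pos":[0,0,0],"yaw":0,"jaw":35},{"delta_pos":[0,0,0],"yaw":0,"jaw":35},{"delta_pos":[0,0,-0.5],"yaw":0,"jaw":35},{"delta_pos":[0,0,-1],"yaw":0,"jaw":35}], grip_force=90)

```text
clock: 49.3
eef_pos: [652.1, -186.2, 34.6]
tcp_rot: [3.141, 0.0, 1.714]
contact_force: [0.7, 0.0, -2.6]
opening: 0.516
grasp_force: 91.8
```

Emit:
play_rows(steps=[{"delta_pos":[0,0,-2],"yaw":0,"jaw":35},{"delta_pos":[0,0,-5],"yaw":0,"jaw":35},{"delta_pos":[0,0,-8],"yaw":0,"jaw":35},{"delta_pos":[1,0.2,-11],"yaw":0.03,"jaw":35},{"delta_pos":[4,0.7,-12],"yaw":0.07,"jaw":35},{"delta_pos":[8,1.4,-12],"yaw":0.11,"jaw":35},{"delta_pos":[11.4,1.9,-12],"yaw":0.143,"jaw":35},{"delta_pos":[12.4,2.1,-12],"yaw":0.143,"jaw":35}])

```text
clock: 50.1
eef_pos: [655.0, -57.4, 154.5]
tcp_rot: [3.141, -0.001, 1.572]
contact_force: [-0.3, -0.9, -2.0]
opening: 0.52
grasp_force: 92.1
```

Emit:
play_rows(steps=[{"delta_pos":[0,0,0],"yaw":0,"jaw":35},{"delta_pos":[0,0,0],"yaw":0,"jaw":35},{"delta_pos":[0,0,0],"yaw":0,"jaw":35},{"delta_pos":[0,0,0],"yaw":0,"jaw":35},{"delta_pos":[0,0,0],"yaw":0,"jaw":35},{"delta_pos":[0,0,0],"yaw":0,"jaw":35},{"delta_pos":[0,0,0],"yaw":0,"jaw":35},{"delta_pos":[0,0,0],"yaw":0,"jaw":35}])

```text
clock: 50.9
eef_pos: [655.2, -60.6, 154.0]
tcp_rot: [3.142, 0.0, 1.571]
contact_force: [0.1, -0.5, -1.9]
opening: 0.525
grasp_force: 92.1
```

```bash
cat > seat.py <<'E'
from h import *
import sys
c=vision.calibration('wrist');s=r.sense();p,d=save('wrist',sys.argv[1]);W=cloud(c,d);t=s['eef_pos'];np.savez('last.npz',W=W,p=p)
print(s['clock'],t.round(1),s['tcp_rot'].round(4),s['contact_force'].round(1),s['opening'].round(3))
X,Y,Z=[W[...,i]-t[i] for i in range(3)]
b=(abs(Z-24.7)<4)&(abs(X)<35)&(abs(Y)<40)&~((abs(X)>23.8)&(abs(Y)<20))
h=np.c_[X[b],Y[b]];print('block rel',np.percentile(h,1,axis=0).round(1),np.percentile(h,99,axis=0).round(1),cv2.minAreaRect(np.float32(h)),'z',np.median(Z[b]).round(1))
for a in (-20,0,20): 
    k=b&(abs(X-a)<3)
    if k.sum()>5: print(' x',a,'front edge y',np.percentile(Y[k],98).round(1))
q=(W[...,2]>50)&(W[...,2]<62)&(abs(W[...,0]-655)<22)&(abs(W[...,1]-33)<22)
if q.sum()>20:
    P=np.c_[W[...,0][q],W[...,1][q]];print('post n',q.sum(),P.min(0).round(1),P.max(0).round(1),'z',np.median(W[...,2][q]).round(1))
    (cx,cy),rad=cv2.minEnclosingCircle(np.float32(P));print('circle',cx,cy,rad)
E
python3 seat.py w18.png
```

```text
Traceback (most recent call last):
  File "seat.py", line 4, in <module>
    print(s['clock'],t.round(1),s['tcp_rot'].round(4),s['contact_force'].round(1),s['opening'].round(3))
                                                                                  ^^^^^^^^^^^^^^^^^^
AttributeError: 'float' object has no attribute 'round'
```

View pics/w18.png

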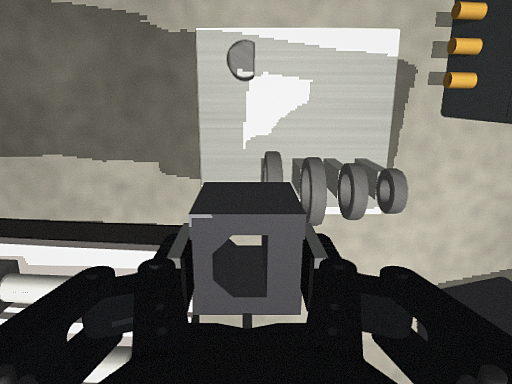

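The view shows the block in the jaws at (245,262) and the D-post at (241,60) with its flat towards +x. The bore's flat is on the same side.

```bash
sed -i "s/,s\['opening'\].round(3)/,s['opening']/" seat.py; python3 seat.py w19.png
```

```text
50.95 [655.2 -60.6 154. ] [-3.1415 -0.      1.5708] [-0.1 -0.2 -1.4] 0.519852982478802
block rel [-21.8 -23.5] [23.1 22.3] ((0.001346588134765625, -0.8896236419677734), (47.52212142944336, 47.25463104248047), 0.023517461493611336) z 23.7
 x -20 front edge y 22.2
 x 0 front edge y 22.2
 x 20 front edge y 22.1
post n 906 [642.1  19.5] [660.6  46. ] z 56.6
circle 654.2791748046875 32.708343505859375 13.273575782775879
```

Emit:
play_rows(steps=[{"delta_pos":[1,0,0],"yaw":0,"jaw":35},{"delta_pos":[3.5,0,0],"yaw":0,"jaw":35},{"delta_pos":[6.5,0,0],"yaw":0,"jaw":35},{"delta_pos":[8.6,0,0.5],"yaw":0,"jaw":35},{"delta_pos":[9.4,0,2.5],"yaw":0,"jaw":35},{"delta_pos":[9.4,0,4.5],"yaw":0,"jaw":35},{"delta_pos":[9.4,0,6],"yaw":0,"jaw":35},{"delta_pos":[9.4,0,6.3],"yaw":0,"jaw":35}])

```text
clock: 51.8
eef_pos: [653.9, 33.8, 89.0]
tcp_rot: [-3.138, 0.0, 1.571]
contact_force: [-0.3, 0.4, -1.8]
opening: 0.521
grasp_force: 92.1
```

Emit:
play_rows(steps=[{"delta_pos":[0,0,0],"yaw":0,"jaw":35},{"delta_pos":[0,0,0],"yaw":0,"jaw":35},{"delta_pos":[0,0,0],"yaw":0,"jaw":35},{"delta_pos":[0,0,0],"yaw":0,"jaw":35},{"delta_pos":[0,0,0],"yaw":0,"jaw":35},{"delta_pos":[0,0,0],"yaw":0,"jaw":35},{"delta_pos":[0,0,0],"yaw":0,"jaw":35},{"delta_pos":[0,0,0],"yaw":0,"jaw":35}])

```text
clock: 52.6
eef_pos: [655.2, 33.5, 91.0]
tcp_rot: [-3.142, 0.0, 1.571]
contact_force: [-0.1, -0.5, -2.0]
opening: 0.519
grasp_force: 92.1
```

```bash
python3 seat.py w20.png|head -5
```

```text
52.6 [655.2  33.5  91. ] [-3.1415  0.      1.5708] [-0.1 -0.5 -2. ] 0.5190445222387701
block rel [-21.8 -23.4] [23.1 22.3] ((-0.0066013336181640625, -0.9585704803466797), (47.54823684692383, 47.736473083496094), 0.05159321054816246) z 23.7
 x -20 front edge y 22.2
 x 0 front edge y 22.3
 x 20 front edge y 22.1
```

Emit:
play_rows(steps=[{"delta_pos":[0,-0.03,0.15],"yaw":0,"jaw":35},{"delta_pos":[0,-0.03,0.3],"yaw":0,"jaw":35},{"delta_pos":[0,-0.03,0.45],"yaw":0,"jaw":35},{"delta_pos":[0,-0.03,0.6],"yaw":0,"jaw":35},{"delta_pos":[0,-0.03,0.75],"yaw":0,"jaw":35},{"delta_pos":[0,-0.03,0.9],"yaw":0,"jaw":35},{"delta_pos":[0,-0.03,1.05],"yaw":0,"jaw":35},{"delta_pos":[0,-0.03,1.2],"yaw":0,"jaw":35}])

```text
clock: 53.45
eef_pos: [654.9, 33.5, 78.9]
tcp_rot: [-3.142, -0.0, 1.571]
contact_force: [0.7, -1.0, -1.4]
opening: 0.517
grasp_force: 92.1
```

Emit:
play_rows(steps=[{"delta_pos":[0,0,0.4],"yaw":0,"jaw":35},{"delta_pos":[0,0,0.8],"yaw":0,"jaw":35},{"delta_pos":[0,0,1.2],"yaw":0,"jaw":35},{"delta_pos":[0,0,1.6],"yaw":0,"jaw":35},{"delta_pos":[0,0,2],"yaw":0,"jaw":35},{"delta_pos":[0,0,2.3],"yaw":0,"jaw":35},{"delta_pos":[0,0,2.6],"yaw":0,"jaw":35},{"delta_pos":[0,0,2.6],"yaw":0,"jaw":35}])

```text
clock: 54.25
eef_pos: [654.8, 33.5, 52.5]
tcp_rot: [-3.141, 0.0, 1.571]
contact_force: [-0.1, -0.2, -1.6]
opening: 0.519
grasp_force: 92.1
```

Emit:
play_rows(steps=[{"delta_pos":[0,0,0.2],"yaw":0,"jaw":35},{"delta_pos":[0,0,0.4],"yaw":0,"jaw":35},{"delta_pos":[0,0,0.6],"yaw":0,"jaw":35},{"delta_pos":[0,0,0.8],"yaw":0,"jaw":35},{"delta_pos":[0,0,1],"yaw":0,"jaw":35},{"delta_pos":[0,0,1.1],"yaw":0,"jaw":35},{"delta_pos":[0,0,1.2],"yaw":0,"jaw":35},{"delta_pos":[0,0,1.2],"yaw":0,"jaw":35}])

```text
clock: 55.05
eef_pos: [654.8, 33.5, 40.8]
tcp_rot: [-3.141, 0.0, 1.571]
contact_force: [-1.0, -0.1, -4.3]
opening: 0.52
grasp_force: 92.1
```

Emit:
play_rows(steps=[{"delta_pos":[0,0,0.05],"yaw":0,"jaw":35},{"delta_pos":[0,0,0.1],"yaw":0,"jaw":35},{"delta_pos":[0,0,0.15],"yaw":0,"jaw":35},{"delta_pos":[0,0,0.2],"yaw":0,"jaw":35},{"delta_pos":[0,0,0.25],"yaw":0,"jaw":35},{"delta_pos":[0,0,0.3],"yaw":0,"jaw":35},{"delta_pos":[0,0,0.3],"yaw":0,"jaw":35},{"delta_pos":[0,0,0.3],"yaw":0,"jaw":35}])

```text
clock: 55.85
eef_pos: [654.8, 33.5, 37.9]
tcp_rot: [-3.141, -0.0, 1.571]
contact_force: [-3.1, 0.8, -0.7]
opening: 0.52
grasp_force: 92.3
```

Emit:
play_rows(steps=[{"delta_pos":[0,0,0.03],"yaw":0,"jaw":35},{"delta_pos":[0,0,0.06],"yaw":0,"jaw":35},{"delta_pos":[0,0,0.09],"yaw":0,"jaw":35},{"delta_pos":[0,0,0.12],"yaw":0,"jaw":35},{"delta_pos":[0,0,0.15],"yaw":0,"jaw":35},{"delta_pos":[0,0,0.15],"yaw":0,"jaw":35},{"delta_pos":[0,0,0.15],"yaw":0,"jaw":35},{"delta_pos":[0,0,0.15],"yaw":0,"jaw":35}])

```text
clock: 56.65
eef_pos: [654.8, 33.5, 37.8]
tcp_rot: [-3.142, -0.0, 1.571]
contact_force: [-8.2, -1.1, 12.9]
opening: 0.518
grasp_force: 94.1
```

It's bottomed out at 37.8, as predicted. I'll release, rise and check.

Emit:
play_rows(steps=[{"delta_pos":[0,0,0],"yaw":0,"jaw":52},{"delta_pos":[0,0,0],"yaw":0,"jaw":58},{"delta_pos":[0,0,0],"yaw":0,"jaw":66},{"delta_pos":[0,0,0],"yaw":0,"jaw":70},{"delta_pos":[0,0,0],"yaw":0,"jaw":70},{"delta_pos":[0,0,-1],"yaw":0,"jaw":70},{"delta_pos":[0,0,-3],"yaw":0,"jaw":70},{"delta_pos":[0,0,-6],"yaw":0,"jaw":70}])

```text
clock: 57.45
eef_pos: [653.9, 33.4, 96.2]
tcp_rot: [-3.139, 0.0, 1.571]
contact_force: [0.2, -0.3, 0.4]
opening: 0.698
grasp_force: 0.0
```

Emit:
play_rows(steps=[{"delta_pos":[0,0,-4],"yaw":0,"jaw":70},{"delta_pos":[0,0,-8],"yaw":0,"jaw":70},{"delta_pos":[0,-2,-12],"yaw":0,"jaw":70},{"delta_pos":[0,-5,-15],"yaw":0,"jaw":70},{"delta_pos":[0,-9,-16],"yaw":0,"jaw":70},{"delta_pos":[0,-13,-16],"yaw":0,"jaw":70},{"delta_pos":[0,-16,-16],"yaw":0,"jaw":70},{"delta_pos":[0,-16,-16],"yaw":0,"jaw":70}])

```text
clock: 58.25
eef_pos: [491.5, 33.4, 257.3]
tcp_rot: [-3.141, -0.0, 1.571]
contact_force: [0.2, -0.6, -0.1]
opening: 0.701
grasp_force: 0.0
```

```bash
python3 - <<'E'
from h import *
p,d=save('side','s4.png');cv2.imwrite('pics/s4c.png',cv2.cvtColor(cv2.resize(p[120:330,130:380],None,fx=2.8,fy=2.8,interpolation=2),cv2.COLOR_RGB2BGR))
c=vision.calibration('side');W=cloud(c,d);X,Y,Z=W[...,0],W[...,1],W[...,2]
k=(abs(X-655)<26)&(abs(Y-33)<26)&(Z>40);print('guard top z',np.percentile(Z[k],[50,90]),k.sum(), r.sense()['eef_pos'])
E
```

```text
guard top z [59.32403915 62.67384586] 285 [493.95644966  33.47167321 257.60503871]
```

View pics/s4c.png

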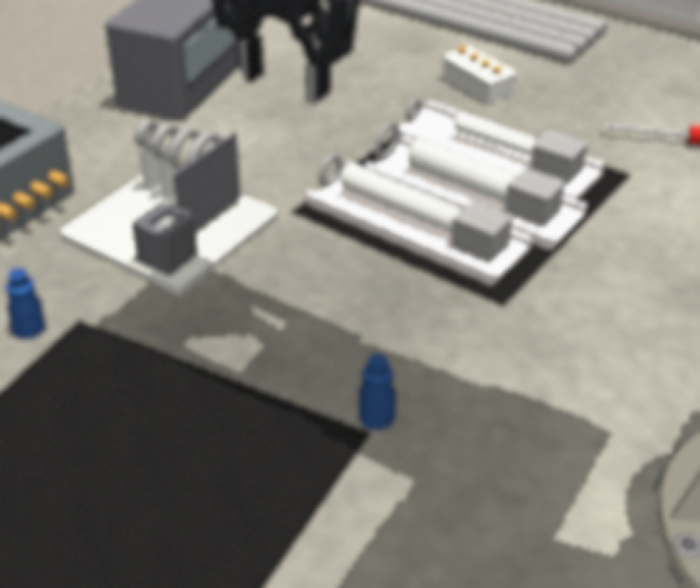

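The side view shows the guard seated at crop (165,240), block top about 62 mm, with its plate across the first ring. All three mandrels lie in their trays around (480,190) and the mat is empty. I'll hand in.

```bash
python3 -c "
from rig import r; print(r.sign_off())"
```

```text
the job is handed in; nothing more can be done
None
```

The long, mid and short mandrels were stopped by rings 3, 2 and 4 and now lie in the matching trays; the mouth guard is seated over the first ring, and the job was handed in at about 58 s of the 210 s allowed.

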